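# Gauge a screw cap and sort it

## Task

Screw the cap that stands alone on the blue mat onto the threaded gauge, turning it clockwise until it will go no farther, then unscrew it again. If it went fully home, its rim down on the gauge's shoulder, put it on the roller track so that it comes to rest against the stop at the lower end; if it stopped short, stand it upright in the red tray. Leave the waiting caps and everything else where they are.

Things in the scene. Friction and masses are not known exactly. Their poses are not given: they have to be found in the camera images.
- cap_a_mid (a point): one of four outwardly identical aluminium screw caps (0.15 to 0.26 kg), open below, 58 mm across, 40 mm high, with a black cross-bar grip on top (48 mm long, 14 mm thick, 31 mm high; cap 70 mm tall in all). This point is its centre, 35 mm above its rim; z is its axis, x runs along the bar. One stands alone on the blue mat, to be gauged; three wait on the black mat
- cap_b_mid (a point): another such cap, same sizes and axes. A cap's outside tells nothing of its thread. Inside each, out of sight, are two opposite right-hand thread lugs; their lower, leading ends lie under the two ends of the bar
- cap_c_mid (a point): another such cap, same sizes and axes
- cap_d_mid (a point): another such cap, same sizes and axes
- next_mat: blue mat, 90 x 90 x 4 mm, fixed; origin under its centre. The cap to be gauged stands on it
- gauge: fixed threaded gauge, z up, origin under its centre. Round bolted foot 100 mm across, 12 mm high; flat shoulder 64 mm across, 45 mm above the bench; above it a plug with a coarse right-hand two-start round thread, 40 mm over the crests, and a tapered nose, 77 mm high in all. The thread starts lie at the top along its +x and -x (red dots on the shoulder). A cap has 1.5 mm of radial play on it
- gauge_shoulder (a point): on the gauge's axis, at shoulder height; axes as the gauge's. A cap's centre is 35 mm above it when fully home. A cap set over the plug rests on the thread with its rim 7 to 18 mm up; clockwise from above it sinks 20 mm a turn, its lugs running in by themselves. A good cap turns until its rim is on the shoulder; a faulty one stops dead 3 to 4.5 mm above it
- gauge_nose (a point): top of the plug, on the gauge's axis, 32 mm above the shoulder. The fewest turns are needed when a cap is set on with its bar 20 to 40 degrees counter-clockwise of the gauge's x axis: it then rests about 9 mm up and is home after some 170 degrees. To take a cap off, turn it counter-clockwise until its rim is 10 mm or more up and it lifts freely
- track: fixed roller track with free-turning rollers (22 mm, 25 mm apart), 300 mm long, blue side rails 80 mm apart inside that stand 10 mm above the roller tops. Origin under its middle on the bench; its +x points downhill, slope 8 degrees; roller tops 62 mm above the bench in the middle. A cap set down between the rails rolls by itself, in some 2 s, to the rubber stop at the lower end
- track_load (a point): point on the roller tops, midway between the rails, near the upper end (85 mm uphill of the middle): a good place to set a cap down
- track_rest (a point): where the centre of a cap is when it stands on the rollers against the stop, midway between the rails
- reject_tray: fixed red tray, 160 mm (its x) by 130 mm (its y), walls 40 mm high and 4 mm thick, floor 4 mm above the bench; origin under its centre
- wait_mat: black mat, 100 x 250 x 4 mm, fixed, with the three waiting caps
- pump_1: loose gear pump standing on its rear cover, 90 x 94 mm black flange, shaft up, 138 mm high; a bystander. Origin under its centre
- pump_2: another such loose pump; a bystander
- mallet: mallet with amber head (95 mm) and dark wooden handle, 260 mm long, lying; a bystander
- spanner: steel spanner lying on the bench; a bystander
- grease_tin: closed green grease tin, 72 mm across, 75 mm high; a bystander
Things that resemble listed ones, but are neither listed nor needed, are in the scene too. Leave any orange, pink or turquoise look-alike of the part that bears cap_b_mid alone.

How it is judged (in metres and radians):
On the way, in this order (a step that is already met when the one before it is completed fails the run):
1. the cap from the blue mat sits upright over the gauge's plug (((horizontal distance between cap_a_mid and gauge_shoulder below 0.004 m and z of cap_a_mid in the frame of gauge_shoulder between 0.03 and 0.054 m and angle between cap_a_mid's own z axis and vertical below 0.12 rad) or (horizontal distance between cap_b_mid and gauge_shoulder below 0.004 m and z of cap_b_mid in the frame of gauge_shoulder between 0.03 and 0.054 m and angle between cap_b_mid's own z axis and vertical below 0.12 rad) or (horizontal distance between cap_c_mid and gauge_shoulder below 0.004 m and z of cap_c_mid in the frame of gauge_shoulder between 0.03 and 0.054 m and angle between cap_c_mid's own z axis and vertical below 0.12 rad) or (horizontal distance between cap_d_mid and gauge_shoulder below 0.004 m and z of cap_d_mid in the frame of gauge_shoulder between 0.03 and 0.054 m and angle between cap_d_mid's own z axis and vertical below 0.12 rad))), for 0.1 s.
2. the cap is screwed down to its stop: rim within 1.5 mm of the shoulder, or, if it is a faulty one, within 1.5 mm of where it stops short (((horizontal distance between cap_a_mid and gauge_shoulder below 0.004 m and z of cap_a_mid in the frame of gauge_shoulder between 0.03 and 0.041 m and angle between cap_a_mid's own z axis and vertical below 0.12 rad) or (horizontal distance between cap_b_mid and gauge_shoulder below 0.004 m and z of cap_b_mid in the frame of gauge_shoulder between 0.03 and 0.0365 m and angle between cap_b_mid's own z axis and vertical below 0.12 rad) or (horizontal distance between cap_c_mid and gauge_shoulder below 0.004 m and z of cap_c_mid in the frame of gauge_shoulder between 0.03 and 0.0365 m and angle between cap_c_mid's own z axis and vertical below 0.12 rad) or (horizontal distance between cap_d_mid and gauge_shoulder below 0.004 m and z of cap_d_mid in the frame of gauge_shoulder between 0.03 and 0.041 m and angle between cap_d_mid's own z axis and vertical below 0.12 rad))), for 0.2 s.
At the end, for the whole second after the job is handed in: the gauged cap is released and at rest: one that went fully home on the roller track against the stop (centre within 18 mm of the rest point), one that stopped short upright (within 7 degrees) on the red tray's floor. The blue mat is empty; the other caps moved less than 30 mm (((x of cap_a_mid in the frame of reject_tray between -0.048 and 0.048 m and y of cap_a_mid in the frame of reject_tray between -0.033 and 0.033 m and z of cap_a_mid in the frame of reject_tray below 0.046 m and angle between cap_a_mid's own z axis and vertical below 0.12 rad and linear speed of cap_a below 0.02 m/s and angular speed of cap_a below 0.3 rad/s and distance of each of cap_b_mid, cap_c_mid, cap_d_mid from where it was at the start of the episode below 0.03 m and horizontal distance between each of cap_b_mid, cap_c_mid, cap_d_mid and next_mat above 0.08 m) or (distance between cap_b_mid and track_rest below 0.018 m and angle between cap_b_mid's own z axis and vertical below 0.2 rad and linear speed of cap_b below 0.02 m/s and angular speed of cap_b below 0.3 rad/s and distance of each of cap_a_mid, cap_c_mid, cap_d_mid from where it was at the start of the episode below 0.03 m and horizontal distance between each of cap_a_mid, cap_c_mid, cap_d_mid and next_mat above 0.08 m) or (distance between cap_c_mid and track_rest below 0.018 m and angle between cap_c_mid's own z axis and vertical below 0.2 rad and linear speed of cap_c below 0.02 m/s and angular speed of cap_c below 0.3 rad/s and distance of each of cap_a_mid, cap_b_mid, cap_d_mid from where it was at the start of the episode below 0.03 m and horizontal distance between each of cap_a_mid, cap_b_mid, cap_d_mid and next_mat above 0.08 m) or (x of cap_d_mid in the frame of reject_tray between -0.048 and 0.048 m and y of cap_d_mid in the frame of reject_tray between -0.033 and 0.033 m and z of cap_d_mid in the frame of reject_tray below 0.046 m and angle between cap_d_mid's own z axis and vertical below 0.12 rad and linear speed of cap_d below 0.02 m/s and angular speed of cap_d below 0.3 rad/s and distance of each of cap_a_mid, cap_b_mid, cap_c_mid from where it was at the start of the episode below 0.03 m and horizontal distance between each of cap_a_mid, cap_b_mid, cap_c_mid and next_mat above 0.08 m))); the robot touches nothing.
It fails at once if a pump, the mallet, the spanner or the grease tin is moved more than 30 mm (distance of any of pump_1, pump_2, mallet, spanner, grease_tin from where it was at the start of the episode above 0.03 m).
It also fails if it takes over 72 s, if anything falls off the work surface, if the arm or the gripper's body presses on something with over 40 N, if the wrist force passes 120 N, or if a joint passes its speed limit or range.

## Robot

A 7-joint arm with a two-finger parallel gripper is mounted at the origin on the work surface. World frame = base frame: x ahead of the robot, y to its left, z up, the work surface at z = 0. Lengths are in m, angles in degrees, forces in N, time in s.
With the tool pointing down it reaches from about 0.4 to 0.85 m from the base axis. Payload 10.4 kg.
Tool frame: the origin (TCP) lies midway between the tips of the shut fingers; the grasp point (between the pads) lies 19 mm behind it; y points along the fingers, x is the direction in which the jaws open and shut, and the axes are right-handed (so a half turn about y gives the same grasp; the last joint's range is limited). The gripper opens to 85 mm and grips with 20 to 120 N. Pads are 22 mm wide; open, the fingers measure 114 mm over their backs; the gripper's body (76 mm by 85 mm) begins 54 mm behind the grasp point. The pads swing forward as they close: fully open they stand 13 mm farther back than shut.
Start: joints at [-71.998, 19.034, -3.707, 83.658, 1.238, 77.344, -5.071], TCP at [0.207, 0.59, 0.231] pointing down, gripper open.
Joint ranges: [-148.97, 148.97], [-28.65, 121.19], [-84.17, 76.75], [9.2, 138.47], [-72.65, 252.65], [3.7, 117.97], [-149.18, 149.18]. Speed limits (degrees/s): [127.2, 127.2, 159.86, 159.86, 180, 180, 180].

## Interface

Orientations are given as [roll, pitch, yaw] about the fixed x, y, z axes, in that order (R = Rz(yaw) Ry(pitch) Rx(roll)).
In Python, from bench import ctrl gives the robot as it stands.
- The arm moves only by the tool servo_tool, never from a script. Its argument "deltas" is a list of rows, each an object of numbers: "tx", "ty", "tz": the shift along the tool's x, y, z in m; "turn": the turn about the tool's y in degrees; "claw": the gripper command: -1 is shut, 1 is fully open, values between are in proportion. In form: [{"tx": .., "ty": .., "tz": .., "turn": .., "claw": ..}, ...]. A call has 1 to 8 rows; each row shifts and turns the commanded pose from where the row before left it, along the tool's axes as they then stand; what a row does not reach is not made up. A row lasts 1/12 s, in which the tool goes at most 41.7 mm and 7.16 degrees, less where a joint would pass 70% of its speed; a pose out of reach is approached as far as the arm can. A call with a gripper value outside its range is refused whole. The fingers move at their own pace and stop on an object; "force" is the grip in N (left out, the last holds). Time passes only in rows, so rows that do not move let the fingers close. It gives the time, the measured TCP pose, the force and the opening at its end, in the units of the state.
- ctrl.get_obs(): the state, without advancing time (a new reading comes with each control period).
- ctrl.grab_frame(name): name is "side" or "top"; returns a dict with "color" (400x640x3 uint8, blue, green, red), "K" (3x3 intrinsics, pixels), "T" (4x4, takes a point from camera to world coordinates). Camera axes: x right, y up, looking along -z (the intrinsics and any distortion apply to the point x, -y, -z); pixel columns grow to the right and rows downward; lengths in m; the calibration is good to about 2 mm. A picture is of the moment at which its call begins. There is no depth.
- ctrl.close_job(): hands the job in, once; it reports no verdict.
Trained networks look in the newest picture that a camera, given by its name, has taken for a name from the list of things; names that differ only in an ending like _2 or _b are one class to them, and where a whole thing is asked for, a point or a joint stands for the part that bears it (a point fixed in the world has none). Each returns a list of dicts, best first, with "conf" (0 to 1); they miss things now and then, are a little off and sometimes report something else, mostly with a low value. They report only what shows in the picture. A call takes as long as a camera call. They do not tell look-alikes from the thing itself.
- ctrl.silhouettes(camera, label): "mask" (400x640 bool, what is visible of it) and "pixel" ([column, row] in pixels, amid what is visible of it).
The state is a dict: "clock": time; "joint_positions": joint angles; "joint_vel": joint speeds; "joint_efforts": joint torques, N m; "ee_pos": TCP position; "eef_rot": TCP orientation; "force": force on the tool from outside, world axes, zero at the start; "ft_torque": the same for the moment, N m; "finger_gap": opening from 0.0 (shut) to 1.0 (fully open).
Only numpy, scipy, OpenCV 4.12 (cv2) and the standard library are available. Lean on these libraries where they do the work, as an engineer would, in place of code of your own. Each camera call takes 0.05 s, during which the arm holds its last target.

## Working session

There is one attempt and no reset: what is moved stays moved. The work goes in short steps, Python scripts to look and compute and a tool call to move; the robot and the scene stay as the last step left them, time stands still between calls to the robot, and variables do not carry over. Pictures are saved under pics/ and viewed, and the job is handed in when it is done.

Besides the shell and the picture viewer there is one more tool, called in YAML: its name, and indented under it one key for each argument. servo_tool: Moves the arm, as the interface text tells. Its arguments: {"type":"object","properties":{"deltas":{"type":"array","items":{"type":"object","properties":{"tx":{"type":"number"},"ty":{"type":"number"},"tz":{"type":"number"},"turn":{"type":"number"},"claw":{"type":"number"}}}},"force":{"type":"number"}},"required":["deltas"]}

```bash
ls; mkdir -p pics; python3 - <<'E'
from bench import ctrl
import cv2,numpy as np
print(ctrl.get_obs())
for n in ["side","top"]:
    f=ctrl.grab_frame(n); cv2.imwrite(f"pics/{n}0.png",f["color"]); print(n,f["K"],f["T"],[k for k in f])
E
```

```text
pics
{'clock': 0.0, 'joint_positions': array([-71.99791586,  19.07347985,  -3.70715848,  83.7049354 ,
         1.23793444,  77.34429627,  -5.07010851]), 'joint_vel': array([ 0.08037093,  0.08099095,  0.03785726,  0.07464983,  0.03188106,
       -0.08018098, -0.00360388]), 'joint_efforts': array([-5.34653664e-04, -6.25450230e+01,  4.88062366e-02, -3.91627693e+01,
        1.63699617e-02,  9.55182390e-03, -2.24583130e-05]), 'ee_pos': array([0.20642249, 0.58953126, 0.23050846]), 'eef_rot': array([-9.00041167e+01,  8.27446226e-02,  7.07049721e+01]), 'force': array([0.39555415, 0.21480282, 0.94117637]), 'ft_torque': array([ 0.00722921, -0.02564361, -0.06927302]), 'finger_gap': 1.000070132973836}
side [[497.74149698   0.         317.52903471]
 [  0.         497.74149698 210.00125687]
 [  0.           0.           1.        ]] [[ 0.98959507  0.08446666 -0.11647743  0.36299464]
 [-0.14372994  0.54331556 -0.82713355 -1.18432092]
 [-0.00658121  0.83526857  0.54980279  0.87381924]
 [ 0.          0.          0.          1.        ]] ['color', 'K', 'T']
top [[361.34740969   0.         316.92746774]
 [  0.         361.34740969 197.30243155]
 [  0.           0.           1.        ]] [[ 0.0045584   0.99599488 -0.08929405  0.43302541]
 [-0.9999884   0.00440137 -0.00195531 -0.04293507]
 [-0.00155446  0.08930193  0.99600339  1.21918995]
 [ 0.          0.          0.          1.        ]] ['color', 'K', 'T']
```

View pics/top0.png

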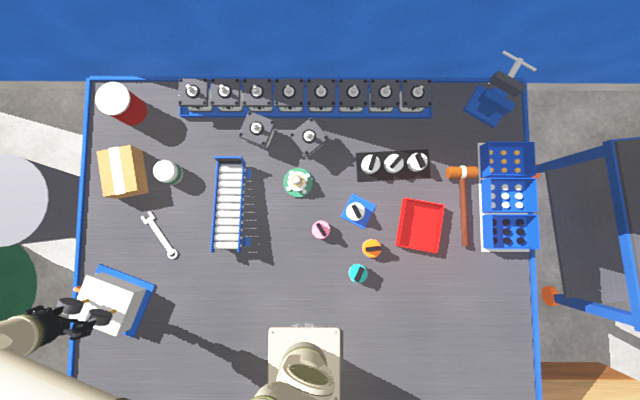

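View pics/side0.png

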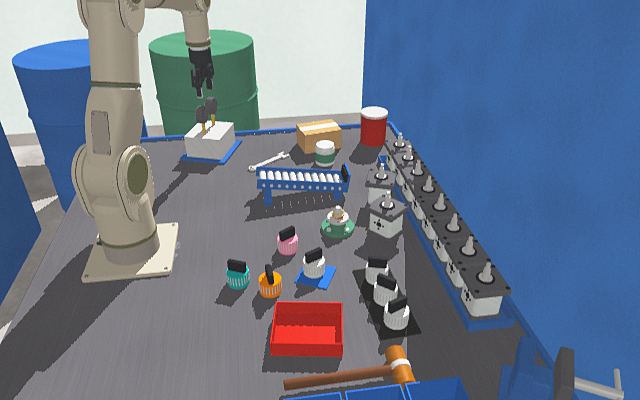

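```bash
cat > h.py <<'E'
import numpy as np,cv2
from bench import ctrl
def w(f,px,z):
    K,T=f["K"],f["T"]; u,v=px
    d=np.array([(u-K[0,2])/K[0,0],-(v-K[1,2])/K[1,1],-1.0]); d=T[:3,:3]@d; o=T[:3,3]
    return o+d*(z-o[2])/d[2]
def p(f,X):
    K,T=f["K"],f["T"]; c=T[:3,:3].T@(np.array(X)-T[:3,3]); return np.array([K[0,2]+K[0,0]*c[0]/-c[2],K[1,2]+K[1,1]*-c[1]/-c[2]])
def ray(f,px):
    K,T=f["K"],f["T"]; u,v=px
    d=np.array([(u-K[0,2])/K[0,0],-(v-K[1,2])/K[1,1],-1.0]); d=T[:3,:3]@d; return T[:3,3],d/np.linalg.norm(d)
def crop(img,x0,y0,x1,y1,s,name):
    c=cv2.resize(img[y0:y1,x0:x1],None,fx=s,fy=s,interpolation=cv2.INTER_CUBIC); cv2.imwrite(name,c)
E
python3 - <<'E'
from h import *
t=cv2.imread("pics/top0.png");s=cv2.imread("pics/side0.png")
crop(t,265,150,395,240,6,"pics/ct.png"); crop(s,265,195,395,295,6,"pics/cs.png")
for cam in["top","side"]:
    f=ctrl.grab_frame(cam)
    for l in["cap_a_mid","next_mat","gauge","track","reject_tray"]:
        for r in ctrl.silhouettes(cam,l):
            m=r["mask"]; ys,xs=np.nonzero(m); print(cam,l,round(r["conf"],2),np.round(r["pixel"]),len(xs),xs.min(),xs.max(),ys.min(),ys.max(), np.round(w(f,r["pixel"],0.03),3), [np.round(q,1) for q in cv2.minAreaRect(np.c_[xs,ys].astype(np.float32))])
E
```

```text
top cap_a_mid 0.65 [415. 162.] 298 408 426 152 171 [ 0.657 -0.368  0.03 ] [array([417. , 161.5]), array([19., 18.]), np.float64(90.0)]
top next_mat 0.77 [366. 207.] 325 341 373 195 227 [ 0.507 -0.201  0.03 ] [array([357.4, 211.2]), array([25. , 25.9]), np.float64(26.6)]
top gauge 0.75 [296. 183.] 632 284 311 168 196 [0.586 0.027 0.03 ] [array([297.5, 182. ]), array([28., 27.]), np.float64(90.0)]
top track 0.63 [229. 207.] 2852 210 250 156 250 [0.506 0.25  0.03 ] [array([231.6, 203.8]), array([38.8, 94.3]), np.float64(3.0)]
top reject_tray 0.8 [416. 225.] 2078 395 444 198 252 [ 0.45  -0.367  0.03 ] [array([419.4, 224.8]), array([43.1, 49.4]), np.float64(9.9)]
top reject_tray 0.19 [393. 164.] 263 384 401 155 172 [ 0.651 -0.294  0.03 ] [array([392.5, 163.5]), array([17., 17.]), np.float64(90.0)]
side cap_a_mid 0.87 [398. 316.] 617 385 408 298 329 [ 0.661 -0.387  0.03 ] [array([396.5, 313.5]), array([31., 23.]), np.float64(90.0)]
side next_mat 0.63 [318. 281.] 498 295 335 266 289 [ 0.496 -0.238  0.03 ] [array([315. , 275.4]), array([37.5, 23.5]), np.float64(11.3)]
side gauge 0.67 [337. 224.] 741 321 354 207 238 [0.589 0.002 0.03 ] [array([337. , 226.4]), array([30.8, 29.8]), np.float64(49.4)]
side track 0.86 [305. 178.] 2352 256 350 165 206 [0.527 0.286 0.03 ] [array([303.1, 185.6]), array([39.3, 94.3]), np.float64(88.7)]
side reject_tray 0.89 [305. 328.] 3795 270 342 302 357 [ 0.443 -0.391  0.03 ] [array([306. , 329.5]), array([55., 72.]), np.float64(90.0)]
side reject_tray 0.27 [375. 267.] 474 365 387 256 284 [ 0.653 -0.206  0.03 ] [array([376., 270.]), array([28., 22.]), np.float64(90.0)]
```

View pics/ct.png

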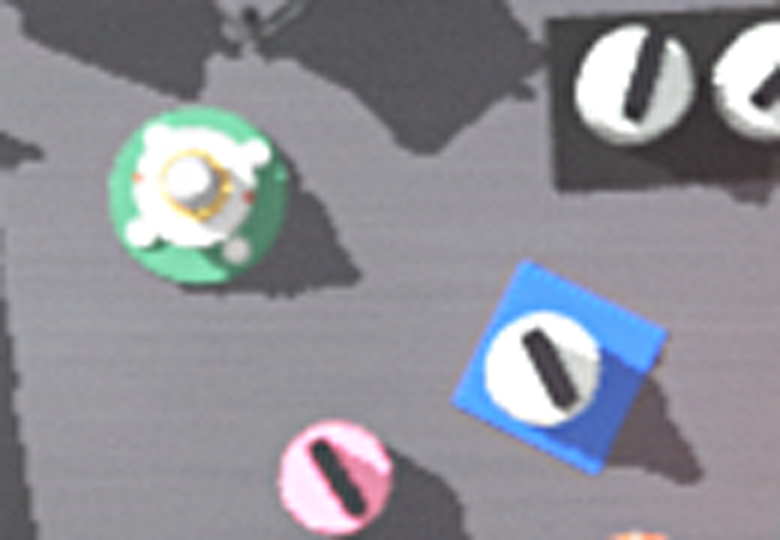

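View pics/cs.png

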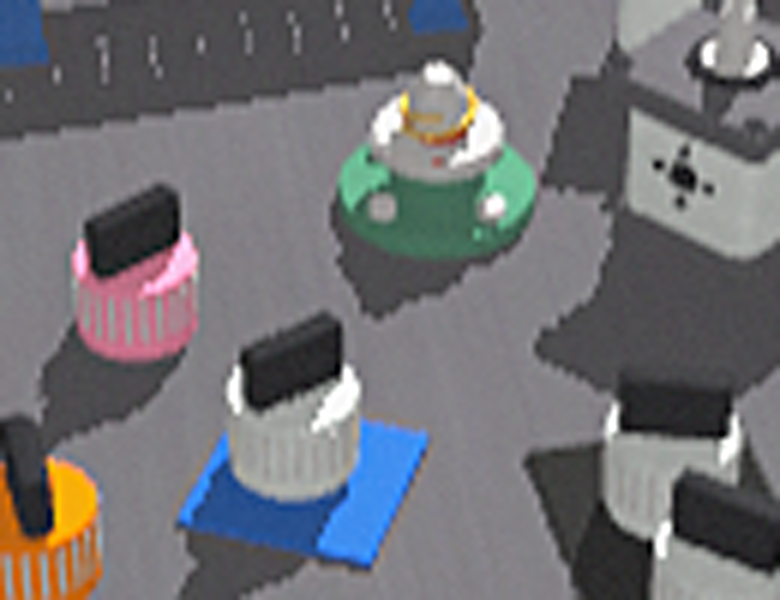

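```bash
python3 - <<'E'
from h import *
ft=ctrl.grab_frame("top");fs=ctrl.grab_frame("side")
def cc(x,y,x0=265,y0=150): return (x0+(x+.5)/6-.5,y0+(y+.5)/6-.5)
S=lambda x,y:cc(x,y,265,195)
P=lambda n,v:print(n,np.round(v,4))
P("foot top",w(ft,cc(197,195),.012));P("nose top",w(ft,cc(191,180),.077));P("shoulder",w(ft,cc(193,187),.045))
a,b=w(ft,cc(137,177),.045),w(ft,cc(249,197),.045);P("dots mid",(a+b)/2);d=b-a;print(np.linalg.norm(d),np.degrees(np.arctan2(d[1],d[0])))
P("side nose",w(fs,S(437,72),.077));P("side foot",w(fs,S(437,197),.012)); P("side shoulder",w(fs,S(437,148),.045));P("side dot",w(fs,S(438,161),.045))
P("cap top face",w(ft,cc(543,368),.04));
a,b=w(ft,cc(532,332),.074),w(ft,cc(572,408),.074);P("bar",(a+b)/2);d=b-a;print(np.linalg.norm(d),np.degrees(np.arctan2(d[1],d[0])))
# mat
M=[w(ft,cc(*q),.004) for q in[(527,260),(667,333),(601,474),(452,402)]];P("mat",np.mean(M,0));print([np.linalg.norm(M[i]-M[i-1]) for i in range(4)])
Q=[w(fs,S(*q),.074) for q in[(240,352),(335,315),(345,322),(252,360)]];P("side bar",np.mean(Q,0))
d=w(fs,S(341,318),.074)-w(fs,S(246,356),.074);print(np.linalg.norm(d),np.degrees(np.arctan2(d[1],d[0])))
# track
t=ft["color"];crop(t,200,145,265,260,5,"pics/tt.png");crop(fs["color"],245,150,365,225,6,"pics/ts.png");crop(t,385,190,455,260,7,"pics/rt.png")
E
```

```text
foot top [0.5924 0.0254 0.012 ]
nose top [0.5918 0.025  0.077 ]
shoulder [0.5924 0.0257 0.045 ]
dots mid [0.5925 0.0257 0.045 ]
0.06220162019917552 -99.946190489294
side nose [0.5922 0.0235 0.077 ]
side foot [0.5907 0.0094 0.012 ]
side shoulder [0.5893 0.0046 0.045 ]
side dot [ 0.5878 -0.0065  0.045 ]
cap top face [ 0.4947 -0.1654  0.04  ]
bar [ 0.4919 -0.1666  0.074 ]
0.045218726909420054 -152.4397407842727
mat [ 0.4972 -0.1796  0.004 ]
[np.float64(0.09060921738210267), np.float64(0.08842903637258806), np.float64(0.08754780084981742), np.float64(0.09216409140114995)]
side bar [ 0.4943 -0.1702  0.074 ]
0.04869430922447652 24.412296602219744
```

View pics/tt.png

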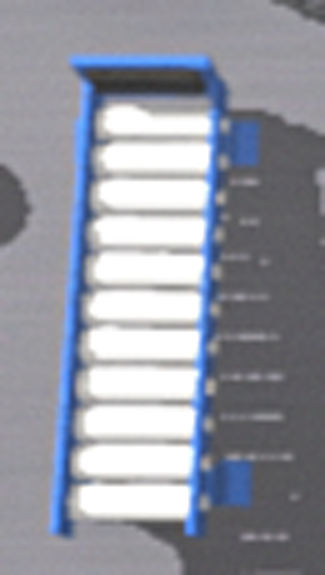

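View pics/ts.png

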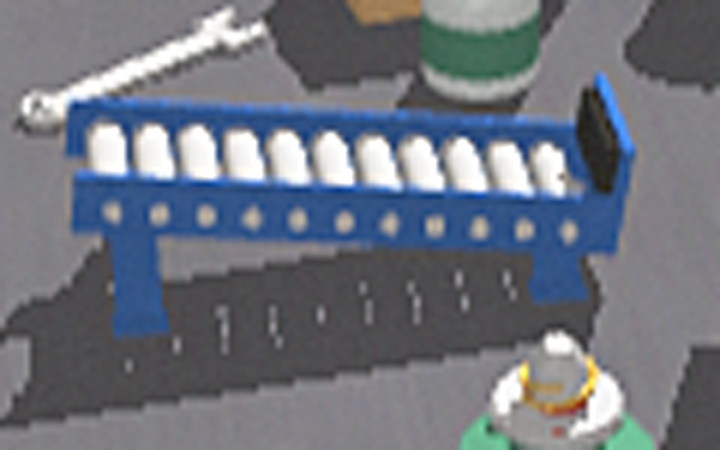

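View pics/rt.png

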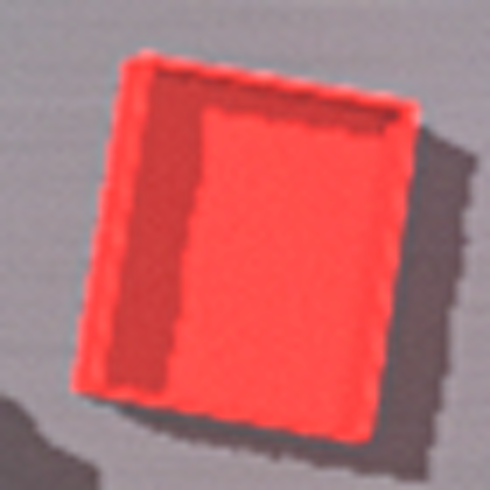

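Candidates in the top view: white cap on the blue mat (355,211); waiting white caps (371,164), (394,162), (417,161); pink (321,229), orange (372,248) and turquoise (358,273) look-alikes. I choose (355,211), as the crop shows it alone on the blue mat. It is at about (0.493,-0.167) with the bar at about 27°. The gauge is at (0.592,0.0255), and its red dots give its x axis as -100°/80°.

servo_tool:
  deltas:
    - {"tx": -0.0157, "tz": -0.029, "claw": 0.3}
    - {"tx": -0.0157, "tz": -0.029}
    - {"tx": -0.0157, "tz": -0.029}
    - {"tx": -0.0157, "tz": -0.029}
    - {"tx": -0.0157, "tz": -0.029}
    - {"tx": -0.0157, "tz": -0.029}
    - {"tx": -0.0157, "tz": -0.029}
    - {"tx": -0.0157, "tz": -0.029}
  force: 60

```text
$.deltas[0]: bad value
```

servo_tool:
  deltas:
    - {"tx": -0.0157, "tz": -0.029}
    - {"tx": -0.0157, "tz": -0.029}
    - {"tx": -0.0157, "tz": -0.029}
    - {"tx": -0.0157, "tz": -0.029}
    - {"tx": -0.0157, "tz": -0.029}
    - {"tx": -0.0157, "tz": -0.029}
    - {"tx": -0.0157, "tz": -0.029}
    - {"tx": -0.0157, "tz": -0.029}

```text
$.deltas[0]: bad value
```

servo_tool:
  deltas:
    - {"tx": -0.037, "tz": -0.006, "turn": 0}
    - {"tx": -0.037, "tz": -0.006}
    - {"tx": -0.037, "tz": -0.006}
    - {"tx": -0.037, "tz": -0.006}
    - {"tx": -0.037, "tz": -0.006}
    - {"tx": -0.037, "tz": -0.006}
    - {"tx": -0.037, "tz": -0.006}
    - {"tx": -0.037, "tz": -0.006}

```text
$.deltas[0]: bad value
```

servo_tool:
  deltas:
    - {"turn": 7}
    - {"turn": 7}
    - {"turn": 7}
    - {"turn": 7}
    - {"turn": 7}
    - {"turn": 7}
    - {"turn": 7}
    - {"turn": 7}

```text
$.deltas[0]: bad value
```

```bash
python3 -c "
from h import *
o=ctrl.get_obs()
for k in o: print(k,np.round(o[k],4))"
```

```text
clock 0.8
joint_positions [-71.9963  19.0338  -3.7062  83.6573   1.235   77.342   -5.0735]
joint_vel [ 0.0017  0.0259 -0.0006  0.0422  0.009   0.0627 -0.0158]
joint_efforts [ 9.00000e-04 -6.25166e+01  5.00000e-02 -3.91835e+01  1.67000e-02
  1.60000e-03  1.00000e-04]
ee_pos [0.2065 0.5899 0.2313]
eef_rot [-8.99965e+01 -6.50000e-03  7.06975e+01]
force [-0.5948 -0.2321  0.0409]
ft_torque [ 0.0157 -0.0515 -0.0089]
finger_gap 1.0008
```

servo_tool:
  deltas:
    - {"tx": -0.0157, "ty": 0, "tz": -0.029, "turn": 0, "claw": 0.3}
    - {"tx": -0.0157, "ty": 0, "tz": -0.029, "turn": 0, "claw": 0.3}
    - {"tx": -0.0157, "ty": 0, "tz": -0.029, "turn": 0, "claw": 0.3}
    - {"tx": -0.0157, "ty": 0, "tz": -0.029, "turn": 0, "claw": 0.3}
    - {"tx": -0.0157, "ty": 0, "tz": -0.029, "turn": 0, "claw": 0.3}
    - {"tx": -0.0157, "ty": 0, "tz": -0.029, "turn": 0, "claw": 0.3}
    - {"tx": -0.0157, "ty": 0, "tz": -0.029, "turn": 0, "claw": 0.3}
    - {"tx": -0.0157, "ty": 0, "tz": -0.029, "turn": 0, "claw": 0.3}
  force: 60

```text
clock: 1.47
ee_pos: [0.3849, 0.3934, 0.2316]
eef_rot: [-90.0, -0.0, 70.7]
force: [0.1, -0.4, -0.0]
finger_gap: 0.648
```

servo_tool:
  deltas:
    - {"tx": -0.0157, "ty": 0, "tz": -0.029, "turn": 0, "claw": 0.3}
    - {"tx": -0.0157, "ty": 0, "tz": -0.029, "turn": 0, "claw": 0.3}
    - {"tx": -0.0157, "ty": 0, "tz": -0.029, "turn": 0, "claw": 0.3}
    - {"tx": -0.0157, "ty": 0, "tz": -0.029, "turn": 0, "claw": 0.3}
    - {"tx": -0.0157, "ty": 0, "tz": -0.029, "turn": 0, "claw": 0.3}
    - {"tx": -0.0157, "ty": 0, "tz": -0.029, "turn": 0, "claw": 0.3}
    - {"tx": -0.0157, "ty": 0, "tz": -0.029, "turn": 0, "claw": 0.3}
    - {"tx": -0.0157, "ty": 0, "tz": -0.029, "turn": 0, "claw": 0.3}

```text
clock: 2.13
ee_pos: [0.5624, 0.1982, 0.2315]
eef_rot: [-90.0, -0.0, 70.7]
force: [-0.3, 0.6, -0.4]
finger_gap: 0.647
```

servo_tool:
  deltas:
    - {"tx": -0.037, "ty": 0, "tz": -0.006, "turn": 0, "claw": 0.3}
    - {"tx": -0.037, "ty": 0, "tz": -0.006, "turn": 0, "claw": 0.3}
    - {"tx": -0.037, "ty": 0, "tz": -0.006, "turn": 0, "claw": 0.3}
    - {"tx": -0.037, "ty": 0, "tz": -0.006, "turn": 0, "claw": 0.3}
    - {"tx": -0.037, "ty": 0, "tz": -0.006, "turn": 0, "claw": 0.3}
    - {"tx": -0.037, "ty": 0, "tz": -0.006, "turn": 0, "claw": 0.3}
    - {"tx": -0.037, "ty": 0, "tz": -0.006, "turn": 0, "claw": 0.3}
    - {"tx": -0.037, "ty": 0, "tz": -0.006, "turn": 0, "claw": 0.3}

```text
clock: 2.8
ee_pos: [0.5083, -0.0974, 0.2316]
eef_rot: [-90.0, -0.0, 70.7]
force: [1.4, 0.3, 0.5]
finger_gap: 0.655
```

servo_tool:
  deltas:
    - {"tx": 0, "ty": 0, "tz": 0, "turn": 7, "claw": 0.3}
    - {"tx": 0, "ty": 0, "tz": 0, "turn": 7, "claw": 0.3}
    - {"tx": 0, "ty": 0, "tz": 0, "turn": 7, "claw": 0.3}
    - {"tx": 0, "ty": 0, "tz": 0, "turn": 7, "claw": 0.3}
    - {"tx": 0, "ty": 0, "tz": 0, "turn": 7, "claw": 0.3}
    - {"tx": 0, "ty": 0, "tz": 0, "turn": 7, "claw": 0.3}
    - {"tx": 0, "ty": 0, "tz": 0, "turn": 7, "claw": 0.3}
    - {"tx": 0, "ty": 0, "tz": 0, "turn": 7, "claw": 0.3}

```text
clock: 3.47
ee_pos: [0.5089, -0.0957, 0.2314]
eef_rot: [-90.0, -0.0, 14.4]
force: [-0.2, 0.3, -0.9]
finger_gap: 0.651
```

servo_tool:
  deltas:
    - {"tx": 0, "ty": 0, "tz": 0, "turn": 7, "claw": 0.3}
    - {"tx": 0, "ty": 0, "tz": 0, "turn": 7, "claw": 0.3}
    - {"tx": 0, "ty": 0, "tz": 0, "turn": 7, "claw": 0.3}
    - {"tx": 0, "ty": 0, "tz": 0, "turn": 7, "claw": 0.3}
    - {"tx": 0, "ty": 0, "tz": 0, "turn": 7, "claw": 0.3}
    - {"tx": 0, "ty": 0, "tz": 0, "turn": 7, "claw": 0.3}
    - {"tx": 0, "ty": 0, "tz": 0, "turn": 7, "claw": 0.3}
    - {"tx": 0, "ty": 0, "tz": 0, "turn": 7, "claw": 0.3}

```text
clock: 4.13
ee_pos: [0.5089, -0.0957, 0.2314]
eef_rot: [-90.0, -0.0, -41.6]
force: [0.2, -0.4, 0.1]
finger_gap: 0.652
```

```bash
python3 -c "
from h import *
o=ctrl.get_obs()
for k in o: print(k,np.round(o[k],4))"
```

```text
clock 4.1333
joint_positions [-24.5531   5.0594  32.2806 101.3182  -2.8176  74.4035 -33.2586]
joint_vel [-3.97280e+00  3.51000e-02  4.28900e+00  2.26800e-01 -3.36900e-01
  1.22400e-01 -8.29817e+01]
joint_efforts [ 5.63000e-01 -3.73271e+01  1.75180e+00 -3.86576e+01  2.80000e-02
  1.30000e-03  3.05730e+00]
ee_pos [ 0.5089 -0.0957  0.2314]
eef_rot [-8.99794e+01 -5.10000e-03 -4.16425e+01]
force [ 0.1703 -0.3665  0.0656]
ft_torque [ 0.0061  0.0095 -0.0508]
finger_gap 0.6522
```

servo_tool:
  deltas:
    - {"tx": 0, "ty": 0, "tz": 0, "turn": 5.5, "claw": 0.3}
    - {"tx": 0, "ty": 0, "tz": 0, "turn": 5.5, "claw": 0.3}
    - {"tx": 0, "ty": 0, "tz": 0, "turn": 5.5, "claw": 0.3}
    - {"tx": 0, "ty": 0, "tz": 0, "turn": 5.5, "claw": 0.3}
    - {"tx": 0.0287, "ty": 0.01, "tz": -0.0229, "turn": 0, "claw": 0.3}
    - {"tx": 0.0287, "ty": 0.01, "tz": -0.0229, "turn": 0, "claw": 0.3}
    - {"tx": 0, "ty": 0.04, "tz": 0, "turn": 0, "claw": 0.3}
    - {"tx": 0, "ty": 0.04, "tz": 0, "turn": 0, "claw": 0.3}

```text
clock: 4.8
ee_pos: [0.4945, -0.1703, 0.1319]
eef_rot: [-89.8, -0.2, -63.5]
force: [1.2, 2.5, -0.3]
finger_gap: 0.653
```

servo_tool:
  deltas:
    - {"tx": 0, "ty": 0.02, "tz": 0, "turn": 0, "claw": 0.3}
    - {"tx": 0, "ty": 0, "tz": 0, "turn": 0, "claw": 0.3}
    - {"tx": 0, "ty": 0, "tz": 0, "turn": 0, "claw": 0.3}

```text
clock: 5.05
ee_pos: [0.4935, -0.1676, 0.1113]
eef_rot: [-90.1, 0.0, -63.3]
force: [-0.7, -1.0, 0.9]
finger_gap: 0.653
```

```bash
python3 - <<'E'
from h import *
o=ctrl.get_obs();print(o["ee_pos"],o["eef_rot"])
f=ctrl.grab_frame("side");crop(f["color"],260,180,380,290,6,"pics/s1.png");print(p(f,o["ee_pos"]))
f=ctrl.grab_frame("top");crop(f["color"],265,150,395,240,6,"pics/t1.png")
E
```

```text
[ 0.49351091 -0.16762174  0.1113207 ] [-9.00786205e+01  2.93554728e-02 -6.32997220e+01]
[312.8638486  238.67775041]
```

View pics/s1.png

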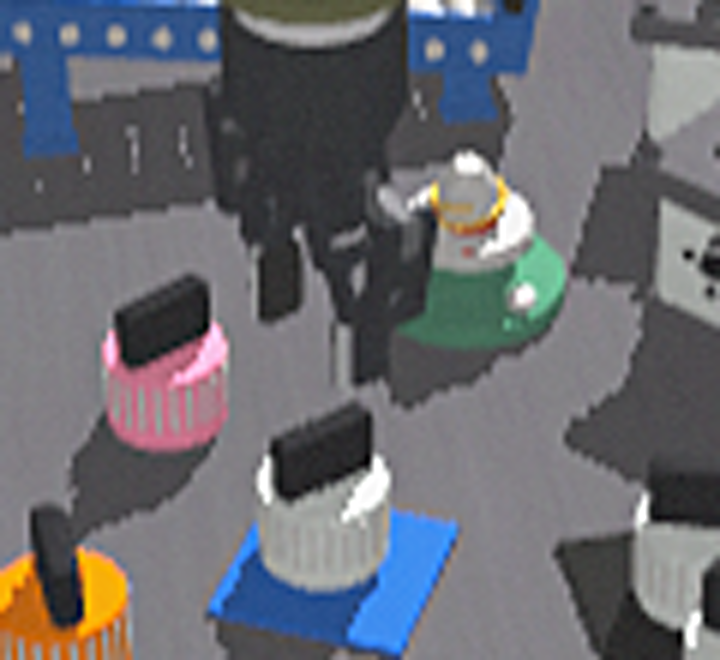

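View pics/t1.png

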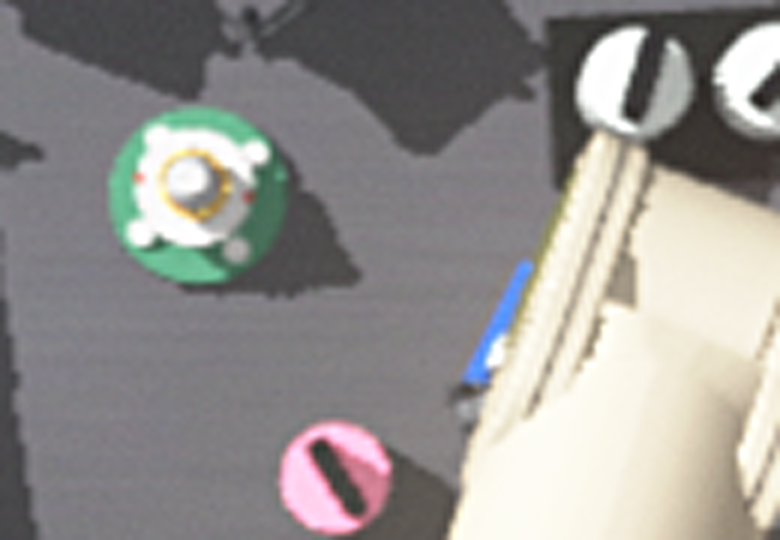

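Side view: the fingers straddle the cap's bar (tips at crop (278,310) and (360,375), bar at (322,450)), and they line up. I'll go down and grip.

servo_tool:
  deltas:
    - {"tx": 0, "ty": 0.025, "tz": 0, "turn": 0, "claw": 0.3}
    - {"tx": 0, "ty": 0.02, "tz": 0, "turn": 0, "claw": 0.3}
    - {"tx": 0, "ty": 0.0165, "tz": 0, "turn": 0, "claw": 0.3}
    - {"tx": 0, "ty": 0, "tz": 0, "turn": 0, "claw": 0.3}
    - {"tx": 0, "ty": 0, "tz": 0, "turn": 0, "claw": -1}
    - {"tx": 0, "ty": 0, "tz": 0, "turn": 0, "claw": -1}
    - {"tx": 0, "ty": 0, "tz": 0, "turn": 0, "claw": -1}
    - {"tx": 0, "ty": 0, "tz": 0, "turn": 0, "claw": -1}
  force: 40

```text
clock: 5.82
ee_pos: [0.4947, -0.1676, 0.0511]
eef_rot: [-89.9, -0.0, -63.3]
force: [-0.7, 3.0, 7.7]
finger_gap: 0.154
```

servo_tool:
  deltas:
    - {"tx": 0, "ty": 0, "tz": 0, "turn": 0, "claw": -1}
    - {"tx": 0, "ty": 0, "tz": 0, "turn": 0, "claw": -1}
    - {"tx": 0, "ty": 0, "tz": 0, "turn": 0, "claw": -1}
    - {"tx": 0, "ty": 0, "tz": 0, "turn": 0, "claw": -1}
  force: 80

```text
clock: 6.15
ee_pos: [0.4948, -0.1675, 0.0512]
eef_rot: [-89.9, -0.0, -63.3]
force: [-1.8, 2.3, 8.0]
finger_gap: 0.143
```

```bash
python3 - <<'E'
from h import *
o=ctrl.get_obs();print(o["ee_pos"],o["eef_rot"],o["force"],o["finger_gap"])
f=ctrl.grab_frame("side");crop(f["color"],260,180,380,290,6,"pics/s2.png")
E
```

```text
[ 0.49477213 -0.16754563  0.05121518] [-8.98798279e+01 -3.08393981e-02 -6.32877920e+01] [-1.81312149  2.34533866  8.03018101] 0.1432385082911367
```

View pics/s2.png

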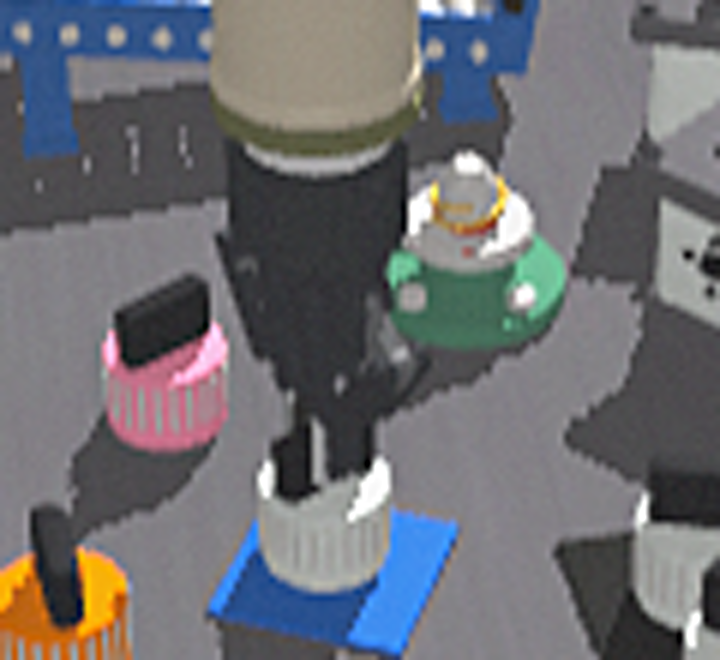

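servo_tool:
  deltas:
    - {"tx": 0, "ty": -0.01, "tz": 0, "turn": 0, "claw": -1}
    - {"tx": 0, "ty": -0.03, "tz": 0, "turn": 0, "claw": -1}
    - {"tx": 0, "ty": -0.03, "tz": 0, "turn": 0, "claw": -1}
    - {"tx": 0, "ty": -0.03, "tz": 0, "turn": 0, "claw": -1}
    - {"tx": 0, "ty": 0, "tz": 0, "turn": -6.95, "claw": -1}
    - {"tx": 0, "ty": 0, "tz": 0, "turn": -6.95, "claw": -1}
    - {"tx": 0, "ty": 0, "tz": 0, "turn": -6.95, "claw": -1}
    - {"tx": 0, "ty": 0, "tz": 0, "turn": -6.95, "claw": -1}

```text
clock: 6.87
ee_pos: [0.4937, -0.1677, 0.1507]
eef_rot: [-90.0, -0.0, -35.2]
force: [0.7, -0.3, -2.7]
finger_gap: 0.147
```

servo_tool:
  deltas:
    - {"tx": 0, "ty": 0, "tz": 0, "turn": -6.95, "claw": -1}
    - {"tx": 0, "ty": 0, "tz": 0, "turn": -6.95, "claw": -1}
    - {"tx": 0, "ty": 0, "tz": 0, "turn": -6.95, "claw": -1}
    - {"tx": 0, "ty": 0, "tz": 0, "turn": -6.95, "claw": -1}
    - {"tx": 0, "ty": 0, "tz": 0, "turn": -6.95, "claw": -1}
    - {"tx": 0, "ty": 0, "tz": 0, "turn": -6.95, "claw": -1}
    - {"tx": 0, "ty": 0, "tz": 0, "turn": -6.95, "claw": -1}
    - {"tx": 0, "ty": 0, "tz": 0, "turn": -6.95, "claw": -1}

```text
clock: 7.53
ee_pos: [0.4937, -0.1678, 0.1506]
eef_rot: [-90.0, -0.0, 20.4]
force: [-0.3, 1.3, -1.8]
finger_gap: 0.145
```

```bash
python3 - <<'E'
from h import *
o=ctrl.get_obs();print(o["ee_pos"],o["eef_rot"],o["force"],o["finger_gap"],o["joint_positions"].round(1))
f=ctrl.grab_frame("side");crop(f["color"],260,130,380,230,6,"pics/s3.png")
E
```

```text
[ 0.49366271 -0.16782278  0.15055325] [-9.00166419e+01 -1.45553241e-02  2.04226089e+01] [-0.33273823  1.27739655 -1.79032636] 0.14509453947999537 [-11.9   9.8  28.4 106.6  -5.1  64.8  38.7]
```

View pics/s3.png

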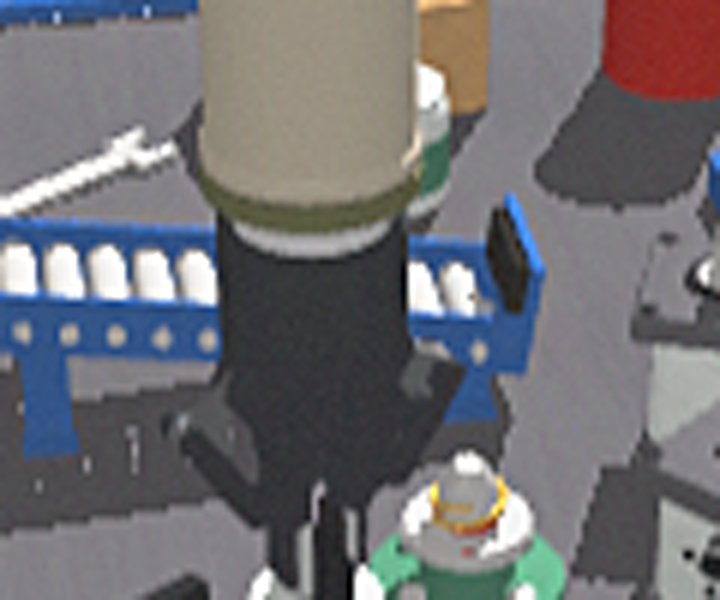

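```bash
python3 - <<'E'
from h import *
from scipy.optimize import minimize
fr={n:ctrl.grab_frame(n) for n in["top","side"]}
img={n:cv2.imread(f"pics/{n}0.png") for n in fr}
th=np.linspace(0,2*np.pi,60)
S=8
def poly(f,x,y,z0,z1,r):
    pts=[p(f,(x+r*np.cos(a),y+r*np.sin(a),z)) for z in(z0,z1) for a in th]
    return cv2.convexHull(np.array(pts,np.float32))[:,0]
def bar(f,x,y,yaw):
    c,s=np.cos(yaw),np.sin(yaw)
    return cv2.convexHull(np.array([p(f,(x+c*a-s*b,y+s*a+c*b,z)) for a in(-.024,.024) for b in(-.007,.007) for z in(.043,.074)],np.float32))[:,0]
def ras(polys,x0,y0,w_,h_):
    m=np.zeros((h_*S,w_*S),np.uint8)
    for q in polys: cv2.fillPoly(m,[np.round((q-[x0-.5,y0-.5])*S-.5).astype(np.int32)],255)
    return cv2.resize(m,(w_,h_),interpolation=cv2.INTER_AREA)/255.
for n,(x0,y0,x1,y1) in dict(top=(335,190,380,230),side=(285,235,345,295)).items():
    c=img[n][y0:y1,x0:x1].astype(float); b,g,r=c[...,0],c[...,1],c[...,2]
    sat=c.max(2)-c.min(2); white=((sat<35)&(c.mean(2)>125)); dark=(c.mean(2)<70)&(sat<40)
    # cap mask: white+dark bar via largest component of white closed
    def cost(v):
        f=fr[n]; m=ras([poly(f,v[0],v[1],.004,.044,.029),bar(f,v[0],v[1],v[2])],x0,y0,x1-x0,y1-y0)
        bm=ras([bar(f,v[0],v[1],v[2])],x0,y0,x1-x0,y1-y0)
        model=np.zeros_like(c)+bg
        model=bgc*(1-m[...,None])+200*(m-bm)[...,None]+45*bm[...,None] if False else None
        wh=np.clip(m-bm,0,1)
        # use white minus non-white agreement
        return ((wh-W)**2).sum()+((bm-D)**2*near).sum()
    bg=0
    num,lab,st,ce=cv2.connectedComponentsWithStats(white.astype(np.uint8)); k=1+np.argmax(st[1:,4]); W=(lab==k).astype(float)
    yy,xx=np.mgrid[y0:y1,x0:x1]; cx,cy=ce[k]; near=(np.hypot(xx-x0-cx,yy-y0-cy)<(9 if n=="top" else 14)).astype(float)
    D=dark.astype(float)
    best=None
    for g0 in[(.493,-.167),(.496,-.164),(.490,-.170)]:
        R=minimize(cost,[*g0,np.radians(27)],method="Nelder-Mead",options=dict(initial_simplex=[[*g0,.45],[g0[0]+.004,g0[1],.45],[g0[0],g0[1]+.004,.45],[*g0,.6]],xatol=1e-5))
        if best is None or R.fun<best.fun:best=R
    print(n,best.x[:2],np.degrees(best.x[2]),best.fun,W.sum())
E
```

```text
top [ 0.42885724 -0.14134548] 89.77223962155794 788.5249673202615 881.0
side [ 0.49354724 -0.16521009] 28.906184293397697 1774.0587773933103 2109.0
```

```bash
python3 - <<'E'
from h import *
for n,(x0,y0,x1,y1) in dict(top=(338,195,375,228),side=(295,243,335,290)).items():
    c=cv2.imread(f"pics/{n}0.png").astype(int)
    print(n); 
    for y in range(y0,y1,4): print(y,' '.join(f"{c[y,x].mean():.0f}/{c[y,x].max()-c[y,x].min()}" for x in range(x0,x1,3)))
E
```

```text
top
195 157/7 156/6 156/9 159/7 168/39 169/174 177/109 157/9 153/9 153/12 156/7 153/8 153/8
199 151/9 151/8 151/7 151/8 174/166 172/161 170/164 168/169 177/163 165/56 152/9 153/9 153/8
203 155/9 154/6 155/8 182/136 195/120 255/0 255/0 251/7 165/173 170/163 172/166 176/149 159/16
207 153/9 155/8 166/42 255/0 255/0 64/7 70/7 255/0 255/0 166/168 173/162 171/162 162/160
211 154/7 154/7 172/170 255/0 255/0 255/0 77/9 163/5 216/5 138/86 119/104 157/167 138/14
215 149/7 185/133 168/171 255/1 255/0 255/0 119/2 70/7 210/6 118/115 122/109 104/32 93/11
219 152/6 154/9 150/83 168/174 205/70 255/0 255/0 201/5 119/116 120/111 119/89 95/11 96/11
223 153/8 153/9 153/9 155/7 151/10 171/151 159/171 121/110 123/107 124/115 96/11 96/10 95/8
227 148/7 148/8 147/9 151/9 149/5 150/7 150/7 145/23 170/162 138/93 108/8 109/9 91/12
side
243 167/7 127/6 128/7 129/6 126/7 130/8 125/4 129/8 132/9 130/2 74/1 78/2 73/5 76/6
247 146/40 125/9 129/8 129/7 128/5 131/4 130/7 119/7 74/5 132/7 106/6 65/1 135/7 132/6
251 144/87 128/7 128/2 130/6 118/5 83/3 71/2 54/6 41/2 115/3 129/6 130/7 130/5 131/5
255 136/3 127/6 132/5 134/5 45/3 40/3 46/1 43/3 39/5 145/1 124/2 129/4 134/4 132/5
259 131/5 128/5 127/5 255/0 44/4 39/5 36/3 25/7 134/4 255/0 126/1 129/8 135/8 132/7
263 130/6 130/4 130/6 251/4 96/1 139/1 167/4 155/3 254/0 252/2 129/7 130/4 134/3 133/7
267 128/3 131/3 127/6 148/8 155/3 168/4 171/5 171/3 152/2 146/4 152/199 150/180 150/188 157/135
271 129/6 131/9 152/200 155/13 154/1 174/2 171/4 172/2 160/3 146/6 149/189 150/174 149/175 143/208
275 130/2 150/204 85/99 84/100 169/11 168/3 172/4 167/5 172/7 113/32 149/177 152/169 151/180 132/9
279 133/89 78/95 88/104 87/103 82/107 85/107 80/116 83/110 79/104 157/181 147/178 149/179 117/59 131/4
283 109/6 93/68 89/103 94/119 87/105 86/104 88/102 88/101 158/186 147/178 152/172 155/192 133/6 135/7
287 137/5 73/4 75/2 79/2 76/2 77/6 76/3 92/64 106/134 142/184 152/189 137/17 136/3 131/3
```

```bash
cat > fit.py <<'E'
from h import *
from scipy.optimize import minimize
from scipy.ndimage import binary_fill_holes
th=np.linspace(0,2*np.pi,60); S=8
def hull(f,P): return cv2.convexHull(np.array([p(f,q) for q in P],np.float32))[:,0]
def cyl(f,x,y,z0,z1,r): return hull(f,[(x+r*np.cos(a),y+r*np.sin(a),z) for z in(z0,z1) for a in th])
def bar(f,x,y,yaw,zr):
    c,s=np.cos(yaw),np.sin(yaw)
    return hull(f,[(x+c*a-s*b,y+s*a+c*b,zr+z) for a in(-.024,.024) for b in(-.007,.007) for z in(.039,.070)])
def ras(polys,x0,y0,w_,h_):
    m=np.zeros((h_*S,w_*S),np.uint8)
    for q in polys: cv2.fillPoly(m,[np.round((q-[x0-.5,y0-.5])*S-.5).astype(np.int32)],255)
    return cv2.resize(m,(w_,h_),interpolation=cv2.INTER_AREA)/255.
E
python3 - <<'E'
from fit import *
for n,(x0,y0,x1,y1),lo in (("top",(338,195,375,228),160),("side",(295,243,335,290),140)):
    f=ctrl.grab_frame(n)
    c=cv2.imread(f"pics/{n}0.png")[y0:y1,x0:x1].astype(float); sat=c.max(2)-c.min(2);mu=c.mean(2)
    W=((sat<30)&(mu>lo)).astype(np.uint8); num,lab,st,ce=cv2.connectedComponentsWithStats(W); k=1+np.argmax(st[1:,4])
    W=lab==k; D=(mu<(100 if n=="top" else 60))&(sat<20)
    cx,cy=ce[k]; yy,xx=np.mgrid[0:y1-y0,0:x1-x0]; D&=np.hypot(xx-cx,yy-cy)<(9 if n=="top" else 18)
    if n=="side": D&=(yy<25)
    M=binary_fill_holes(W|D).astype(float)
    def cost(v):
        bm=ras([bar(f,*v,.004)],x0,y0,x1-x0,y1-y0); m=ras([cyl(f,v[0],v[1],.004,.044,.029),bar(f,*v,.004)],x0,y0,x1-x0,y1-y0)
        return ((m-M)**2).sum()+((bm-D)**2).sum()
    R=minimize(cost,[.493,-.167,.46],method="Nelder-Mead",options=dict(initial_simplex=[[.493,-.167,.46],[.498,-.167,.46],[.493,-.162,.46],[.493,-.167,.6]],xatol=1e-5))
    print(n,R.x[:2],np.degrees(R.x[2]),R.fun,M.sum(),D.sum())
E
```

```text
top [ 0.49457921 -0.16592733] 31.535651325475513 38.100422914263746 265.0 47
side [ 0.49381051 -0.16760327] 40.275265592749044 150.00925797770088 500.0 131
```

servo_tool:
  deltas:
    - {"tx": 0.0266, "ty": 0, "tz": 0.0244, "turn": 0, "claw": -1}
    - {"tx": 0.0266, "ty": 0, "tz": 0.0244, "turn": 0, "claw": -1}
    - {"tx": 0.0266, "ty": 0, "tz": 0.0244, "turn": 0, "claw": -1}
    - {"tx": 0.0266, "ty": 0, "tz": 0.0244, "turn": 0, "claw": -1}
    - {"tx": 0.0266, "ty": 0, "tz": 0.0244, "turn": 0, "claw": -1}
    - {"tx": 0.0266, "ty": 0, "tz": 0.0244, "turn": 0, "claw": -1}
    - {"tx": 0, "ty": 0.01, "tz": 0, "turn": 0, "claw": -1}
    - {"tx": 0, "ty": 0, "tz": 0, "turn": 0, "claw": -1}

```text
clock: 8.45
ee_pos: [0.593, 0.0274, 0.138]
eef_rot: [-90.0, 0.1, 20.2]
force: [-0.7, -1.1, -2.3]
finger_gap: 0.147
```

```bash
python3 - <<'E'
from fit import *
o=ctrl.get_obs();print(o["ee_pos"],o["eef_rot"],o["force"],o["finger_gap"],o["joint_positions"].round(1))
f=ctrl.grab_frame("side");im=f["color"]
q=cyl(f,o["ee_pos"][0],o["ee_pos"][1],o["ee_pos"][2]-.047,o["ee_pos"][2]-.007,.029)
g=cyl(f,.592,.025,0,.012,.05)
x0,y0=280,150
big=cv2.resize(im[y0:y0+100,x0:x0+120],None,fx=6,fy=6,interpolation=cv2.INTER_CUBIC)
for h_ in(q,g): cv2.polylines(big,[np.round((h_-[x0-.5,y0-.5])*6).astype(np.int32)],True,(0,0,255),1)
cv2.imwrite("pics/s4.png",big)
f=ctrl.grab_frame("top");crop(f["color"],265,150,395,240,6,"pics/t4.png")
E
```

```text
[0.59297691 0.02744161 0.13799517] [-89.96517108   0.13188192  20.19960613] [-0.70342923 -1.12192287 -2.27778343] 0.14732331996022222 [-24.3  19.6  21.   96.3  -7.6  65.7  19. ]
```

View pics/s4.png

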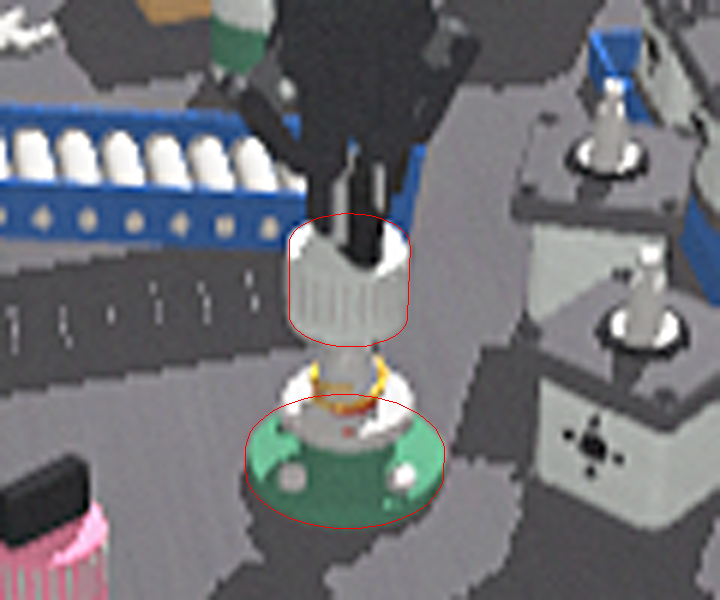

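View pics/t4.png

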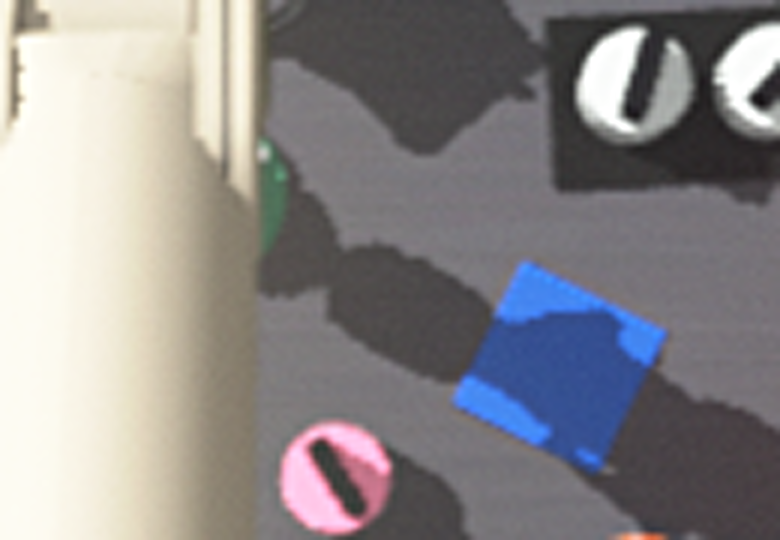

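```bash
python3 - <<'E'
from fit import *
o=ctrl.get_obs();print(o["ee_pos"],o["eef_rot"],o["force"])
f=ctrl.grab_frame("side");im=f["color"]
# fine: nose/orange ring columns & foot columns vs cap columns
hsv=cv2.cvtColor(im,cv2.COLOR_BGR2HSV)
g=(hsv[...,0]>65)&(hsv[...,0]<95)&(hsv[...,1]>70); g[:200]=0;g[245:]=0; g[:,:315]=0;g[:,360:]=0
ys,xs=np.nonzero(g);print("green",xs.min(),xs.max(),ys.min(),ys.max())
q=cyl(f,.592,.025,0,.012,.05);print(q.min(0),q.max(0))
for y in range(198,206): print(y,im[y,322:352].mean(1).astype(int))
q=cyl(f,*o["ee_pos"][:2],o["ee_pos"][2]-.047,o["ee_pos"][2]-.007,.029);print(q.min(0),q.max(0))
E
```

```text
[0.59284861 0.02379147 0.13949384] [-9.00277105e+01  8.52136998e-02  1.99600384e+01] [-0.25178618 -0.24751437 -1.44933371]
green 321 353 219 237
[320.34186 215.15985] [353.54034 237.50102]
198 [ 77  77  78  78  75  89 161 157 153 162 155 157 170 148 170 162 161 171
 146 168 160 160 162 152 150 157 131 131 131 132]
199 [126  77  78  76  73  85 160 155 151 159 157 161 169 157 175 165 164 174
 151 168 156 160 161 159 149 156 132 133 133 132]
200 [161  73  79  78  74  87 162 154 152 164 156 165 168 156 173 165 163 174
 154 169 157 159 160 156 149 149 130 132 134 130]
201 [125  77  77  76  73  85 163 158 152 164 156 164 168 157 175 162 159 176
 155 173 162 159 156 153 151 153 133 133 132 131]
202 [ 79  76  80  74  76  76 167 163 153 163 156 163 165 157 177 161 162 173
 154 172 161 161 158 158 155 149 132 133 133 132]
203 [ 79  82  79  81  78  65 144 167 158 163 157 166 169 156 175 159 170 176
 152 174 162 163 163 162 158 146 129 131 132 133]
204 [ 80  81  79  78  81  70  92 174 171 169 165 169 169 160 172 163 168 177
 162 175 166 163 164 160 161 137 131 132 132 132]
205 [ 79  81  79  80  78  77  68 142 164 171 171 171 170 168 169 170 169 172
 168 172 169 167 167 156 147 134 135 132 132 132]
[327.77258 185.23659] [347.99097 207.4827 ]
```

servo_tool:
  deltas:
    - {"tx": 0, "ty": 0.01, "tz": 0.001, "turn": 0, "claw": -1}
    - {"tx": 0, "ty": 0.006, "tz": 0, "turn": 0, "claw": -1}
    - {"tx": 0, "ty": 0.005, "tz": 0, "turn": 0, "claw": -1}
    - {"tx": 0, "ty": 0.004, "tz": 0, "turn": 0, "claw": -1}
    - {"tx": 0, "ty": 0.003, "tz": 0, "turn": 0, "claw": -1}
    - {"tx": 0, "ty": 0, "tz": 0, "turn": 0, "claw": -1}

```text
clock: 9.1
ee_pos: [0.5926, 0.0256, 0.111]
eef_rot: [-90.0, 0.1, 20.1]
force: [-0.1, -0.1, -2.7]
finger_gap: 0.143
```

servo_tool:
  deltas:
    - {"tx": 0, "ty": 0.002, "tz": 0, "turn": 0, "claw": -1}
    - {"tx": 0, "ty": 0.002, "tz": 0, "turn": 0, "claw": -1}
    - {"tx": 0, "ty": 0.002, "tz": 0, "turn": 0, "claw": -1}
    - {"tx": 0, "ty": 0, "tz": 0, "turn": 0, "claw": -1}

```text
clock: 9.43
ee_pos: [0.5933, 0.0254, 0.1057]
eef_rot: [-90.0, -0.0, 20.1]
force: [1.8, -0.8, -3.3]
finger_gap: 0.145
```

servo_tool:
  deltas:
    - {"tx": 0, "ty": 0.0015, "tz": 0, "turn": 0, "claw": -1}
    - {"tx": 0, "ty": 0.0015, "tz": 0, "turn": 0, "claw": -1}
    - {"tx": 0, "ty": 0, "tz": 0, "turn": 0, "claw": -1}

```text
clock: 9.68
ee_pos: [0.5933, 0.0255, 0.1027]
eef_rot: [-90.0, -0.0, 20.1]
force: [3.8, -1.5, -2.8]
finger_gap: 0.142
```

servo_tool:
  deltas:
    - {"tx": 0, "ty": 0.0015, "tz": 0, "turn": 0, "claw": -1}
    - {"tx": 0, "ty": 0.001, "tz": 0, "turn": 0, "claw": -1}
    - {"tx": 0, "ty": 0, "tz": 0, "turn": 0, "claw": -1}

```text
clock: 9.93
ee_pos: [0.5934, 0.0254, 0.1014]
eef_rot: [-90.0, -0.1, 20.1]
force: [-2.0, -2.3, 8.0]
finger_gap: 0.148
```

servo_tool:
  deltas:
    - {"tx": 0, "ty": 0.0002, "tz": 0, "turn": 5, "claw": -1}
    - {"tx": 0, "ty": 0.0003, "tz": 0, "turn": 5, "claw": -1}
    - {"tx": 0, "ty": 0.0003, "tz": 0, "turn": 5, "claw": -1}
    - {"tx": 0, "ty": 0.0003, "tz": 0, "turn": 5, "claw": -1}

```text
clock: 10.27
ee_pos: [0.5944, 0.0259, 0.1003]
eef_rot: [-90.0, -0.2, -0.1]
force: [4.0, -1.2, 3.4]
finger_gap: 0.144
```

```bash
python3 -c "
from h import *
o=ctrl.get_obs()
for k in o: print(k,np.round(o[k],4))"
```

```text
clock 10.2667
joint_positions [-26.5102  22.1563  24.1445  98.4984 -10.1525  61.3035   0.7933]
joint_vel [ -8.3944   1.5255  10.4942   0.6123  -4.8368  -0.1314 -55.8029]
joint_efforts [  0.6356 -54.9976   5.1962 -31.2546  -0.2046   1.3929   1.9796]
ee_pos [0.5944 0.0259 0.1003]
eef_rot [-89.9655  -0.1922  -0.1267]
force [ 3.9928 -1.2446  3.3713]
ft_torque [-0.3241 -1.025   0.0853]
finger_gap 0.1438
```

servo_tool:
  deltas:
    - {"tx": 0, "ty": 0.0004, "tz": 0, "turn": 7, "claw": -1}
    - {"tx": 0, "ty": 0.0004, "tz": 0, "turn": 7, "claw": -1}
    - {"tx": 0, "ty": 0.0004, "tz": 0, "turn": 7, "claw": -1}
    - {"tx": 0, "ty": 0.0004, "tz": 0, "turn": 7, "claw": -1}
    - {"tx": 0, "ty": 0.0004, "tz": 0, "turn": 7, "claw": -1}

```text
clock: 10.68
ee_pos: [0.5945, 0.0254, 0.0984]
eef_rot: [-89.9, -0.2, -35.2]
force: [3.1, -2.7, 3.3]
finger_gap: 0.148
```

servo_tool:
  deltas:
    - {"tx": 0, "ty": 0.0004, "tz": 0, "turn": 7, "claw": -1}
    - {"tx": 0, "ty": 0.0004, "tz": 0, "turn": 7, "claw": -1}
    - {"tx": 0, "ty": 0.0004, "tz": 0, "turn": 7, "claw": -1}
    - {"tx": 0, "ty": 0, "tz": 0, "turn": 0, "claw": -1}

```text
clock: 11.02
ee_pos: [0.5941, 0.0252, 0.0971]
eef_rot: [-89.9, -0.1, -56.4]
force: [0.6, -3.0, 6.2]
finger_gap: 0.15
```

```bash
python3 -c "
from h import *
o=ctrl.get_obs()
for k in o: print(k,np.round(o[k],4))"
```

```text
clock 11.0167
joint_positions [-34.5994  24.0614  34.5815  99.0837 -15.2402  61.4584 -51.3898]
joint_vel [ 0.8662 -0.3926 -1.227   0.029   0.9125  0.2415  9.7914]
joint_efforts [ -2.2434 -51.3349   7.8932 -31.1181  -1.2464   0.3027  -2.5007]
ee_pos [0.5941 0.0252 0.0971]
eef_rot [-89.8963  -0.0965 -56.3637]
force [ 0.6055 -3.0293  6.1972]
ft_torque [-0.8959 -0.2439 -0.0433]
finger_gap 0.1499
```

servo_tool:
  deltas:
    - {"tx": 0, "ty": 0.0003, "tz": 0, "turn": 5, "claw": -1}
    - {"tx": 0, "ty": 0.0003, "tz": 0, "turn": 5, "claw": -1}
    - {"tx": 0, "ty": 0, "tz": 0, "turn": 0, "claw": -1}

```text
clock: 11.27
ee_pos: [0.5941, 0.0252, 0.0965]
eef_rot: [-89.9, -0.1, -66.2]
force: [0.3, -2.6, 7.3]
finger_gap: 0.142
```

```bash
cat > o.py <<'E'
from h import *
o=ctrl.get_obs(); print(o["clock"].round(2) if hasattr(o["clock"],"round") else o["clock"],o["ee_pos"].round(4),o["eef_rot"].round(2),"F",o["force"].round(1),"T",o["ft_torque"].round(2),"eff",o["joint_efforts"].round(1),"q",o["joint_positions"].round(1),o["finger_gap"])
E
python3 o.py
```

```text
11.2667 [0.5941 0.0252 0.0965] [-8.987e+01 -8.000e-02 -6.622e+01] F [ 0.3 -2.6  7.3] T [-0.91 -0.23 -0.  ] eff [ -2.  -51.    8.3 -30.8  -1.2   0.4  -1.7] q [-36.1  24.5  36.5  99.2 -16.3  61.5 -60.4] 0.1424382044571738
```

servo_tool:
  deltas:
    - {"tx": 0, "ty": 0.0003, "tz": 0, "turn": 5, "claw": -1}
    - {"tx": 0, "ty": 0.0003, "tz": 0, "turn": 5, "claw": -1}
    - {"tx": 0, "ty": 0, "tz": 0, "turn": 0, "claw": -1}

```text
clock: 11.52
ee_pos: [0.5941, 0.025, 0.096]
eef_rot: [-89.9, -0.1, -76.2]
force: [0.0, -4.0, 7.9]
finger_gap: 0.147
```

```bash
python3 o.py
```

```text
11.5167 [0.5941 0.025  0.096 ] [-8.987e+01 -5.000e-02 -7.623e+01] F [ 0.  -4.   7.9] T [-0.94 -0.06  0.  ] eff [ -2.  -50.3   8.8 -30.6  -1.2   0.2  -1.7] q [-37.5  25.   38.5  99.3 -17.4  61.6 -69.6] 0.14661911838342243
```

servo_tool:
  deltas:
    - {"tx": 0, "ty": 0.0003, "tz": 0, "turn": 5, "claw": -1}
    - {"tx": 0, "ty": 0.0003, "tz": 0, "turn": 5, "claw": -1}
    - {"tx": 0, "ty": 0, "tz": 0, "turn": 0, "claw": -1}

```text
clock: 11.77
ee_pos: [0.5941, 0.0249, 0.0955]
eef_rot: [-89.9, -0.0, -86.2]
force: [0.4, -3.4, 9.0]
finger_gap: 0.148
```

```bash
python3 o.py
```

```text
11.7667 [0.5941 0.0249 0.0955] [-8.986e+01 -3.000e-02 -8.623e+01] F [ 0.4 -3.4  9. ] T [-0.98 -0.09 -0.03] eff [ -2.1 -49.7   9.3 -30.3  -1.3   0.2  -1.7] q [-39.   25.6  40.5  99.4 -18.6  61.8 -78.6] 0.14758178545077213
```

servo_tool:
  deltas:
    - {"tx": 0, "ty": 0.0002, "tz": 0, "turn": 5, "claw": -1}
    - {"tx": 0, "ty": 0.0002, "tz": 0, "turn": 5, "claw": -1}
    - {"tx": 0, "ty": 0, "tz": 0, "turn": 0, "claw": -1}

```text
clock: 12.02
ee_pos: [0.5939, 0.0251, 0.0949]
eef_rot: [-89.9, -0.0, -96.2]
force: [0.8, -2.4, 8.1]
finger_gap: 0.145
```

```bash
python3 o.py
```

```text
12.0167 [0.5939 0.0251 0.0949] [-8.988e+01 -1.000e-02 -9.623e+01] F [ 0.8 -2.4  8.1] T [-0.84  0.07  0.03] eff [ -1.9 -49.6  10.3 -30.5  -1.2   0.1  -1.7] q [-40.5  26.2  42.6  99.5 -19.8  61.9 -87.7] 0.14492134247675115
```

servo_tool:
  deltas:
    - {"tx": 0, "ty": 0.0002, "tz": 0, "turn": 5, "claw": -1}
    - {"tx": 0, "ty": 0.0002, "tz": 0, "turn": 5, "claw": -1}
    - {"tx": 0, "ty": 0, "tz": 0, "turn": 0, "claw": -1}

```text
clock: 12.27
ee_pos: [0.5938, 0.0252, 0.0943]
eef_rot: [-89.9, 0.0, -106.2]
force: [-1.0, -2.7, 6.8]
finger_gap: 0.146
```

```bash
python3 o.py
```

```text
12.2667 [0.5938 0.0252 0.0943] [-8.9900e+01  2.0000e-02 -1.0622e+02] F [-1.  -2.7  6.8] T [-0.7   0.04 -0.02] eff [ -1.5 -49.5  11.4 -30.6  -1.    0.1  -1.7] q [-42.   26.9  44.7  99.6 -21.1  62.1 -96.7] 0.14555946772215228
```

servo_tool:
  deltas:
    - {"tx": 0, "ty": 0.0003, "tz": 0, "turn": 5, "claw": -1}
    - {"tx": 0, "ty": 0.0003, "tz": 0, "turn": 5, "claw": -1}
    - {"tx": 0, "ty": 0, "tz": 0, "turn": 0, "claw": -1}

```text
clock: 12.52
ee_pos: [0.5939, 0.0252, 0.0938]
eef_rot: [-89.9, 0.0, -116.2]
force: [-0.3, -1.1, 7.4]
finger_gap: 0.147
```

```bash
python3 o.py
```

```text
12.5167 [0.5939 0.0252 0.0938] [-8.9890e+01  4.0000e-02 -1.1622e+02] F [-0.3 -1.1  7.4] T [-0.76  0.04  0.01] eff [ -1.5 -48.9  12.1 -30.1  -1.    0.1  -1.7] q [ -43.5   27.7   46.8   99.7  -22.5   62.4 -105.6] 0.14723015308817736
```

servo_tool:
  deltas:
    - {"tx": 0, "ty": 0.0003, "tz": 0, "turn": 5, "claw": -1}
    - {"tx": 0, "ty": 0.0003, "tz": 0, "turn": 5, "claw": -1}
    - {"tx": 0, "ty": 0, "tz": 0, "turn": 0, "claw": -1}

```text
clock: 12.77
ee_pos: [0.5939, 0.0252, 0.0932]
eef_rot: [-89.9, 0.1, -126.2]
force: [0.9, -1.6, 8.3]
finger_gap: 0.147
```

```bash
python3 o.py
```

```text
12.7667 [0.5939 0.0252 0.0932] [-8.9910e+01  5.0000e-02 -1.2622e+02] F [ 0.9 -1.6  8.3] T [-0.67  0.11  0.  ] eff [ -1.5 -48.5  12.9 -29.9  -1.    0.   -1.7] q [ -45.    28.5   48.9   99.8  -23.9   62.6 -114.5] 0.14744053848517388
```

servo_tool:
  deltas:
    - {"tx": 0, "ty": 0.0003, "tz": 0, "turn": 5, "claw": -1}
    - {"tx": 0, "ty": 0.0003, "tz": 0, "turn": 5, "claw": -1}
    - {"tx": 0, "ty": 0, "tz": 0, "turn": 0, "claw": -1}

```text
clock: 13.02
ee_pos: [0.5939, 0.0252, 0.0926]
eef_rot: [-89.9, 0.1, -136.2]
force: [0.7, -1.9, 9.4]
finger_gap: 0.145
```

```bash
python3 o.py
```

```text
13.0167 [0.5939 0.0252 0.0926] [-8.9920e+01  7.0000e-02 -1.3622e+02] F [ 0.7 -1.9  9.4] T [-0.58  0.19 -0.  ] eff [ -1.4 -47.9  13.7 -29.5  -0.9  -0.   -1.7] q [ -46.4   29.5   51.1   99.8  -25.4   62.9 -123.3] 0.14514869576457262
```

servo_tool:
  deltas:
    - {"tx": 0, "ty": 0.0002, "tz": 0, "turn": 4, "claw": -1}
    - {"tx": 0, "ty": 0.0002, "tz": 0, "turn": 4, "claw": -1}
    - {"tx": 0, "ty": 0, "tz": 0, "turn": 0, "claw": -1}

```text
clock: 13.27
ee_pos: [0.5939, 0.0251, 0.0923]
eef_rot: [-89.9, 0.1, -144.2]
force: [1.0, -2.3, 8.4]
finger_gap: 0.145
```

```bash
python3 o.py
```

```text
13.2667 [0.5939 0.0251 0.0923] [-8.9920e+01  8.0000e-02 -1.4416e+02] F [ 1.  -2.3  8.4] T [-0.68  0.1   0.02] eff [ -1.5 -47.8  14.1 -29.1  -1.    0.1  -1.3] q [ -47.6   30.3   52.8   99.9  -26.7   63.2 -130.3] 0.14483539484826669
```

servo_tool:
  deltas:
    - {"tx": 0, "ty": 0.0002, "tz": 0, "turn": 3, "claw": -1}
    - {"tx": 0, "ty": 0.0001, "tz": 0, "turn": 3, "claw": -1}
    - {"tx": 0, "ty": 0, "tz": 0, "turn": 0, "claw": -1}

```text
clock: 13.52
ee_pos: [0.594, 0.025, 0.0922]
eef_rot: [-89.9, 0.1, -150.1]
force: [-0.9, -3.4, 10.7]
finger_gap: 0.144
```

```bash
python3 o.py
```

```text
13.5167 [0.594  0.025  0.0922] [-8.9920e+01  1.0000e-01 -1.5009e+02] F [-0.9 -3.4 10.7] T [-0.9   0.24  0.  ] eff [ -1.9 -47.1  13.7 -28.4  -1.3   0.1  -1. ] q [ -48.4   30.9   54.1   99.9  -27.7   63.5 -135.5] 0.1441160327593095
```

servo_tool:
  deltas:
    - {"tx": 0, "ty": 0.0001, "tz": 0, "turn": 3, "claw": -1}
    - {"tx": 0, "ty": 0.0001, "tz": 0, "turn": 3, "claw": -1}
    - {"tx": 0, "ty": 0, "tz": 0, "turn": 0, "claw": -1}

```text
clock: 13.77
ee_pos: [0.5941, 0.025, 0.0922]
eef_rot: [-89.9, 0.1, -156.1]
force: [-0.5, -2.6, 12.2]
finger_gap: 0.144
```

```bash
python3 o.py
```

```text
13.7667 [0.5941 0.025  0.0922] [-8.9930e+01  1.1000e-01 -1.5609e+02] F [-0.5 -2.6 12.2] T [-0.89  0.43  0.02] eff [ -1.8 -46.2  14.  -27.8  -1.3  -0.1  -1. ] q [ -49.2   31.5   55.5  100.   -28.7   63.8 -140.7] 0.14412534662730037
```

```bash
python3 - <<'E'
from fit import *
f=ctrl.grab_frame("side");im=f["color"]
x0,y0=290,160
big=cv2.resize(im[y0:y0+80,x0:x0+100],None,fx=7,fy=7,interpolation=cv2.INTER_CUBIC)
b2=big.copy()
for z,c in((.045,(0,0,255)),(.049,(255,0,255))):
  cv2.polylines(b2,[np.round((cyl(f,.5925,.025,z,z+.04,.029)-[x0-.5,y0-.5])*7).astype(np.int32)],True,c,1)
cv2.imwrite("pics/s5.png",np.vstack([b2])); cv2.imwrite("pics/s5b.png",big)
E
```

```text
(no output)
```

View pics/s5.png

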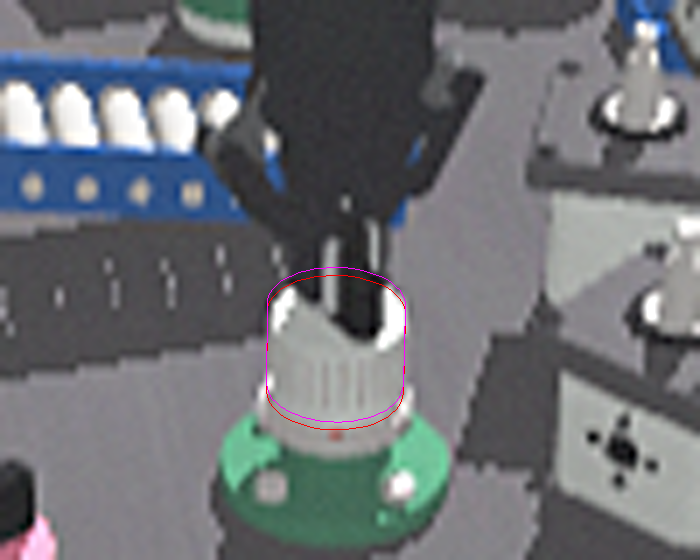

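View pics/s5b.png

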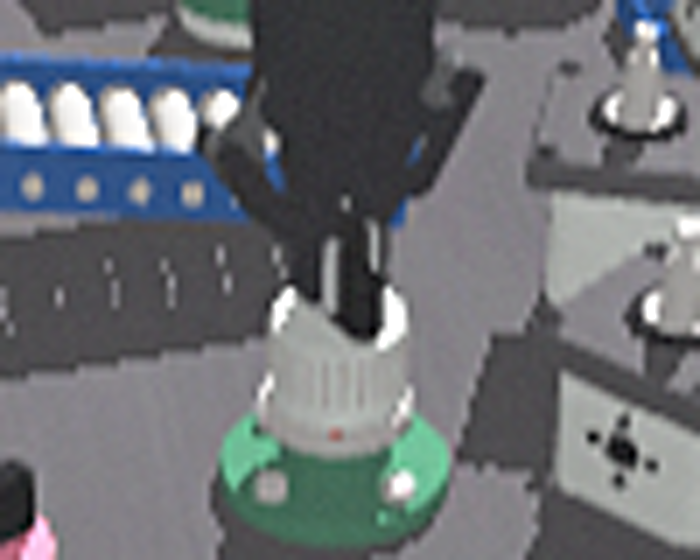

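servo_tool:
  deltas:
    - {"tx": 0, "ty": 0.0002, "tz": 0, "turn": 2, "claw": -1}
    - {"tx": 0, "ty": 0.0002, "tz": 0, "turn": 2, "claw": -1}
    - {"tx": 0, "ty": 0, "tz": 0, "turn": 0, "claw": -1}

```text
clock: 14.07
ee_pos: [0.5943, 0.0251, 0.0922]
eef_rot: [-89.9, 0.1, -160.0]
force: [-1.2, -2.0, 15.6]
finger_gap: 0.151
```

```bash
python3 o.py
```

```text
14.0667 [0.5943 0.0251 0.0922] [-8.9950e+01  1.4000e-01 -1.6001e+02] F [-1.2 -2.  15.6] T [-0.83  0.7   0.08] eff [ -1.4 -44.9  13.9 -26.7  -1.3  -0.5  -0.8] q [ -49.9   32.1   56.5  100.   -29.5   64.  -144. ] 0.15080447872434202
```

servo_tool:
  deltas:
    - {"tx": 0, "ty": -0.0008, "tz": 0, "turn": -4, "claw": -1}
    - {"tx": 0, "ty": -0.0002, "tz": 0, "turn": -6, "claw": -1}
    - {"tx": 0, "ty": -0.0002, "tz": 0, "turn": -7, "claw": -1}
    - {"tx": 0, "ty": -0.0004, "tz": 0, "turn": -7, "claw": -1}
    - {"tx": 0, "ty": -0.0004, "tz": 0, "turn": -7, "claw": -1}
    - {"tx": 0, "ty": -0.0004, "tz": 0, "turn": -7, "claw": -1}

```text
clock: 14.57
ee_pos: [0.593, 0.0259, 0.0933]
eef_rot: [-90.0, 0.0, -121.5]
force: [-2.8, -0.7, 6.5]
finger_gap: 0.14
```

```bash
python3 o.py
```

```text
14.5667 [0.593  0.0259 0.0933] [-9.0030e+01  4.0000e-02 -1.2155e+02] F [-2.8 -0.7  6.5] T [-0.42  0.67 -0.14] eff [ -2.6 -48.6  14.4 -31.8  -1.   -0.8  -2.6] q [ -44.4   28.1   48.    99.8  -23.3   62.6 -110.3] 0.13983129589831939
```

servo_tool:
  deltas:
    - {"tx": 0, "ty": -0.0004, "tz": 0, "turn": -7, "claw": -1}
    - {"tx": 0, "ty": -0.0004, "tz": 0, "turn": -7, "claw": -1}
    - {"tx": 0, "ty": -0.0004, "tz": 0, "turn": -7, "claw": -1}
    - {"tx": 0, "ty": -0.0004, "tz": 0, "turn": -7, "claw": -1}

```text
clock: 14.9
ee_pos: [0.593, 0.0252, 0.095]
eef_rot: [-90.0, 0.0, -93.6]
force: [-2.3, -3.9, 6.2]
finger_gap: 0.147
```

```bash
python3 o.py
```

```text
14.9 [0.593  0.0252 0.095 ] [-9.000e+01  1.000e-02 -9.357e+01] F [-2.3 -3.9  6.2] T [-0.86  0.55 -0.19] eff [ -3.8 -50.3  11.2 -32.6  -1.5  -0.5  -2.6] q [-40.2  26.   42.   99.5 -19.4  62.  -85.3] 0.1466619053972117
```

servo_tool:
  deltas:
    - {"tx": 0, "ty": -0.0004, "tz": 0, "turn": -7, "claw": -1}
    - {"tx": 0, "ty": -0.0004, "tz": 0, "turn": -7, "claw": -1}
    - {"tx": 0, "ty": -0.0004, "tz": 0, "turn": -7, "claw": -1}
    - {"tx": 0, "ty": -0.0004, "tz": 0, "turn": -7, "claw": -1}
    - {"tx": 0, "ty": -0.0004, "tz": 0, "turn": -7, "claw": -1}
    - {"tx": 0, "ty": -0.0004, "tz": 0, "turn": -7, "claw": -1}
    - {"tx": 0, "ty": -0.0004, "tz": 0, "turn": -7, "claw": -1}
    - {"tx": 0, "ty": -0.0004, "tz": 0, "turn": -7, "claw": -1}

```text
clock: 15.57
ee_pos: [0.5933, 0.0248, 0.0981]
eef_rot: [-90.0, -0.1, -37.6]
force: [0.2, -3.3, 3.9]
finger_gap: 0.15
```

servo_tool:
  deltas:
    - {"tx": 0, "ty": -0.0004, "tz": 0, "turn": -7, "claw": -1}
    - {"tx": 0, "ty": -0.0004, "tz": 0, "turn": -7, "claw": -1}
    - {"tx": 0, "ty": -0.0004, "tz": 0, "turn": -7, "claw": -1}
    - {"tx": 0, "ty": -0.0004, "tz": 0, "turn": -7, "claw": -1}
    - {"tx": 0, "ty": -0.0004, "tz": 0, "turn": -7, "claw": -1}
    - {"tx": 0, "ty": -0.0004, "tz": 0, "turn": -7, "claw": -1}
    - {"tx": 0, "ty": -0.0004, "tz": 0, "turn": -7, "claw": -1}
    - {"tx": 0, "ty": -0.0004, "tz": 0, "turn": -7, "claw": -1}

```text
clock: 16.23
ee_pos: [0.5937, 0.025, 0.1013]
eef_rot: [-90.0, -0.1, 18.4]
force: [1.7, -3.6, 2.4]
finger_gap: 0.145
```

servo_tool:
  deltas:
    - {"tx": 0, "ty": -0.0004, "tz": 0, "turn": -7, "claw": -1}
    - {"tx": 0, "ty": -0.0005, "tz": 0, "turn": -7, "claw": -1}
    - {"tx": 0, "ty": -0.0005, "tz": 0, "turn": -4, "claw": -1}
    - {"tx": 0, "ty": 0, "tz": 0, "turn": 0, "claw": -1}

```text
clock: 16.57
ee_pos: [0.5933, 0.0255, 0.1024]
eef_rot: [-90.0, -0.0, 36.3]
force: [1.6, -0.9, 1.2]
finger_gap: 0.145
```

```bash
python3 o.py
```

```text
16.5667 [0.5933 0.0255 0.1024] [-9.001e+01 -4.000e-02  3.629e+01] F [ 1.6 -0.9  1.2] T [-0.28 -0.4  -0.03] eff [ -0.4 -57.6   4.1 -33.8  -0.3   0.6   1.8] q [-21.3  21.4  17.6  98.1  -7.2  61.6  34.9] 0.14504112033694513
```

Rim is about 10.4 mm up, so I'll lift slowly and watch the force.

servo_tool:
  deltas:
    - {"tx": 0, "ty": -0.001, "tz": 0, "turn": 0, "claw": -1}
    - {"tx": 0, "ty": -0.002, "tz": 0, "turn": 0, "claw": -1}
    - {"tx": 0, "ty": -0.002, "tz": 0, "turn": 0, "claw": -1}
    - {"tx": 0, "ty": 0, "tz": 0, "turn": 0, "claw": -1}

```text
clock: 16.9
ee_pos: [0.593, 0.0256, 0.1074]
eef_rot: [-90.0, 0.0, 36.0]
force: [1.5, -2.5, 1.0]
finger_gap: 0.144
```

servo_tool:
  deltas:
    - {"tx": 0, "ty": -0.005, "tz": 0, "turn": 0, "claw": -1}
    - {"tx": 0, "ty": -0.01, "tz": 0, "turn": 0, "claw": -1}
    - {"tx": 0, "ty": -0.02, "tz": 0, "turn": 0, "claw": -1}
    - {"tx": 0, "ty": -0.03, "tz": 0, "turn": 0, "claw": -1}

```text
clock: 17.23
ee_pos: [0.5911, 0.0262, 0.1712]
eef_rot: [-89.8, 0.2, 36.1]
force: [0.1, 0.3, -2.2]
finger_gap: 0.146
```

```bash
python3 o.py; python3 - <<'E'
from fit import *
# track geometry
f=ctrl.grab_frame("top"); g=ctrl.grab_frame("side")
cv2.imwrite("pics/t6.png",f["color"])
def cc(x,y): return (200+(x+.5)/5-.5,145+(y+.5)/5-.5)
P=lambda n,v:print(n,np.round(v,4))
# rails inner edges (crop tt, x5): lower end left (95,85)?; roller ends
R1=[(103,121),(210,121)]; R11=[(73,499),(190,499)]
# heights: rollers at s=-125..125
sl=np.tan(np.radians(8))
for (a,b),s in((R1,.125),(R11,-.125)):
    z=.062-s*np.sin(np.radians(8)); A,B=w(f,cc(*a),z-.005),w(f,cc(*b),z-.005); P("roller %g"%s,(A+B)/2); print(np.linalg.norm(A-B))
s0=lambda x,y:(245+(x+.5)/6-.5,150+(y+.5)/6-.5)
E
```

```text
17.2333 [0.5911 0.0262 0.1712] [-89.83   0.24  36.12] F [ 0.1  0.3 -2.2] T [ 0.05 -0.08  0.  ] eff [  1.  -54.8   4.9 -36.   -0.2  -1.9   0.2] q [-22.   17.5  18.3  94.2  -5.8  69.5  33.7] 0.1457342745392738
roller 0.125 [0.632  0.2439 0.0396]
0.0706912758584277
roller -0.125 [0.3857 0.2449 0.0744]
0.07362909976046912
```

View pics/t6.png

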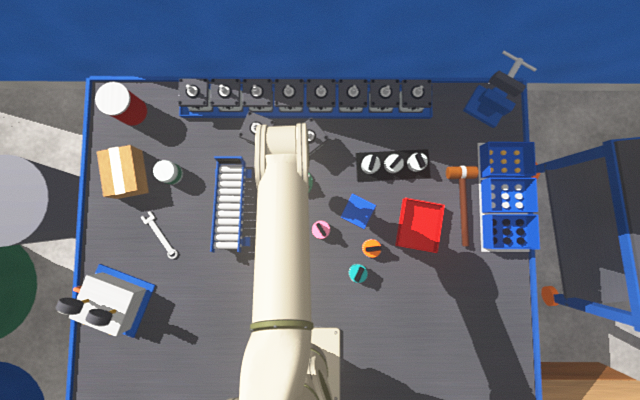

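```bash
python3 - <<'E'
from fit import *
f=ctrl.grab_frame("top"); im=cv2.imread("pics/top0.png").astype(int)
for y in (162,170,180,190,200,210,220,230,240,247):
    r=im[y]; print(y,[ (x,r[x].tolist()) for x in list(range(211,222))] if y in(180,) else '', "L",''.join('#' if r[x][0]-r[x][2]>60 else ('w' if r[x].mean()>180 else '.') for x in range(205,255)))
E
```

```text
162  L ...........###.......................###..........
170  L ..........###..wwwwwwwwwwwwwwwwwwwwww##..######...
180 [(211, [161, 154, 156]), (212, [162, 154, 154]), (213, [159, 154, 158]), (214, [166, 154, 157]), (215, [245, 168, 132]), (216, [232, 135, 78]), (217, [144, 84, 54]), (218, [125, 88, 72]), (219, [145, 132, 129]), (220, [159, 157, 158]), (221, [160, 158, 157])] L ..........###.....wwww............w.###...........
190  L .........###.wwwwwwwwwwwwwwwwwwwwwww##............
200  L .........##..wwwwwwwwwwwwwwwwwwwwww##.............
210  L ........###...wwwwwwwwwww.........###.............
220  L .......###..wwwwwwwwwwwwwwwwwwwwww##..............
230  L ......###..wwwwwwwwwwwwwwwwwwwwwww##..............
240  L .....####.....wwwwwwwwwwwwwwwwwww############.....
247  L .....###..wwwwwwwwwwwwwwwwwwwwwww##...............
```

```bash
python3 - <<'E'
from fit import *
f=ctrl.grab_frame("top"); sn=np.sin(np.radians(8))
for row,l,r in((170,214.5,241.5),(200,213.5,239.5),(220,211.5,238.5),(230,210.5,238.5),(247,209.5,237.5)):
    z=.072
    for _ in range(3):
        A=w(f,(l+1.3,row),z);B=w(f,(r,row),z); x=(A[0]+B[0])/2; z=.072-(x-.5075)*np.tan(np.radians(8))
    print(row,A.round(4),B.round(4),((A+B)/2).round(4))
# overlay hypothesis on side image
g=ctrl.grab_frame("side"); im=cv2.imread("pics/side0.png")
def pose(cx,cy,yaw):
    c,s=np.cos(yaw),np.sin(yaw)
    def T(u,v,h): # u along x horizontal, v lateral, h above roller top plane
        return (cx+c*u-s*v, cy+s*u+c*v, .062-u*np.tan(np.radians(8))+h)
    return T
T=pose(.5085,.246,0.0)
for name,fr,img,x0,y0,s,W,H in(("s",g,im,245,150,6,120,75),("t",f,cv2.imread("pics/top0.png"),195,145,5,70,115)):
    big=cv2.resize(img[y0:y0+H,x0:x0+W],None,fx=s,fy=s,interpolation=cv2.INTER_CUBIC)
    for seg in([(-.15,-.04,.01),(.15,-.04,.01)],[(-.15,.04,.01),(.15,.04,.01)],[(-.125,-.04,0),(-.125,.04,0)],[(.125,-.04,0),(.125,.04,0)],[(-.085,-.04,0),(-.085,.04,0)]):
        q=[np.round((p(fr,T(*k))-[x0-.5,y0-.5])*s).astype(int) for k in seg]; cv2.line(big,tuple(map(int,q[0])),tuple(map(int,q[1])),(0,0,255),1)
    cv2.imwrite(f"pics/ov_{name}.png",big)
E
```

```text
170 [0.6252 0.2891 0.0554] [0.6255 0.2054 0.0554] [0.6254 0.2473 0.0554]
200 [0.526  0.2855 0.0694] [0.5264 0.2066 0.0694] [0.5262 0.246  0.0694]
220 [0.462  0.2873 0.0784] [0.4624 0.2063 0.0784] [0.4622 0.2468 0.0784]
230 [0.4306 0.2882 0.0828] [0.431  0.2046 0.0828] [0.4308 0.2464 0.0828]
247 [0.3781 0.2876 0.0902] [0.3785 0.2048 0.0902] [0.3783 0.2462 0.0902]
```

View pics/ov_s.png

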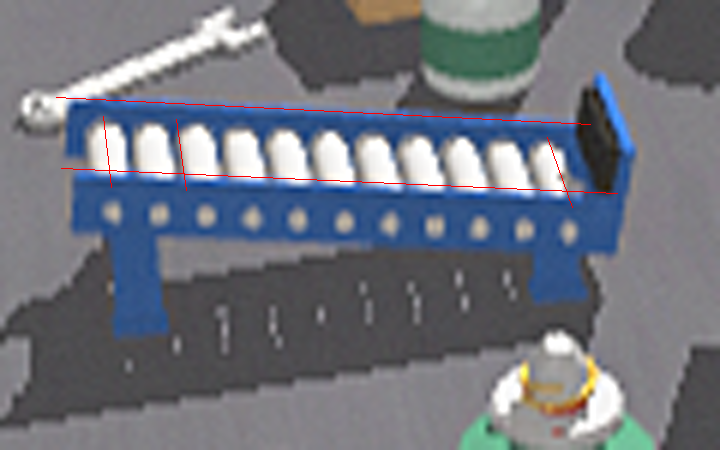

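View pics/ov_t.png

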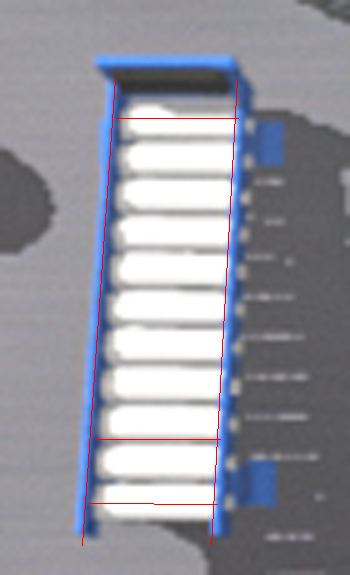

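servo_tool:
  deltas:
    - {"tx": 0, "ty": 0, "tz": 0, "turn": -6.75, "claw": -1}
    - {"tx": 0, "ty": 0, "tz": 0, "turn": -6.75, "claw": -1}
    - {"tx": 0, "ty": 0, "tz": 0, "turn": -6.75, "claw": -1}
    - {"tx": 0, "ty": 0, "tz": 0, "turn": -6.75, "claw": -1}
    - {"tx": 0, "ty": 0, "tz": 0, "turn": -6.75, "claw": -1}
    - {"tx": 0, "ty": 0, "tz": 0, "turn": -6.75, "claw": -1}
    - {"tx": 0, "ty": 0, "tz": 0, "turn": -6.75, "claw": -1}
    - {"tx": 0, "ty": 0, "tz": 0, "turn": -6.75, "claw": -1}

```text
clock: 18.15
ee_pos: [0.5921, 0.0259, 0.1707]
eef_rot: [-89.8, 0.0, 90.4]
force: [-0.3, -0.3, -2.0]
finger_gap: 0.144
```

servo_tool:
  deltas:
    - {"tx": 0.0315, "ty": 0, "tz": 0.0236, "turn": 0, "claw": -1}
    - {"tx": 0.0315, "ty": 0, "tz": 0.0236, "turn": 0, "claw": -1}
    - {"tx": 0.0315, "ty": 0, "tz": 0.0236, "turn": 0, "claw": -1}
    - {"tx": 0.0315, "ty": 0, "tz": 0.0236, "turn": 0, "claw": -1}
    - {"tx": 0.0315, "ty": 0, "tz": 0.0236, "turn": 0, "claw": -1}
    - {"tx": 0.0315, "ty": 0, "tz": 0.0236, "turn": 0, "claw": -1}
    - {"tx": 0.0315, "ty": 0, "tz": 0.0236, "turn": 0, "claw": -1}
    - {"tx": 0, "ty": 0, "tz": 0, "turn": 0, "claw": -1}

```text
clock: 18.82
ee_pos: [0.4215, 0.2525, 0.1712]
eef_rot: [-89.8, -0.1, 90.7]
force: [-0.4, 0.8, -3.1]
finger_gap: 0.146
```

servo_tool:
  deltas:
    - {"tx": 0, "ty": 0, "tz": 0, "turn": 0, "claw": -1}
    - {"tx": 0, "ty": 0, "tz": 0, "turn": 0, "claw": -1}

```text
clock: 18.98
ee_pos: [0.4271, 0.2453, 0.1713]
eef_rot: [-89.9, 0.1, 90.1]
force: [-0.3, 0.1, -1.3]
finger_gap: 0.145
```

```bash
python3 o.py; python3 - <<'E'
from fit import *
f=ctrl.grab_frame("side");crop(f["color"],235,90,365,190,6,"pics/s7.png")
f=ctrl.grab_frame("top");crop(f["color"],190,140,290,260,5,"pics/t7.png")
E
```

```text
18.9833 [0.4271 0.2453 0.1713] [-8.993e+01  6.000e-02  9.012e+01] F [-0.3  0.1 -1.3] T [ 0.   -0.02 -0.04] eff [ -1.8 -44.7  -1.3 -38.   -0.2   0.   -0.1] q [-3.460e+01  5.100e+00 -6.000e-01  1.078e+02  1.000e-01  6.720e+01
  5.490e+01] 0.1454830890445858
```

View pics/s7.png

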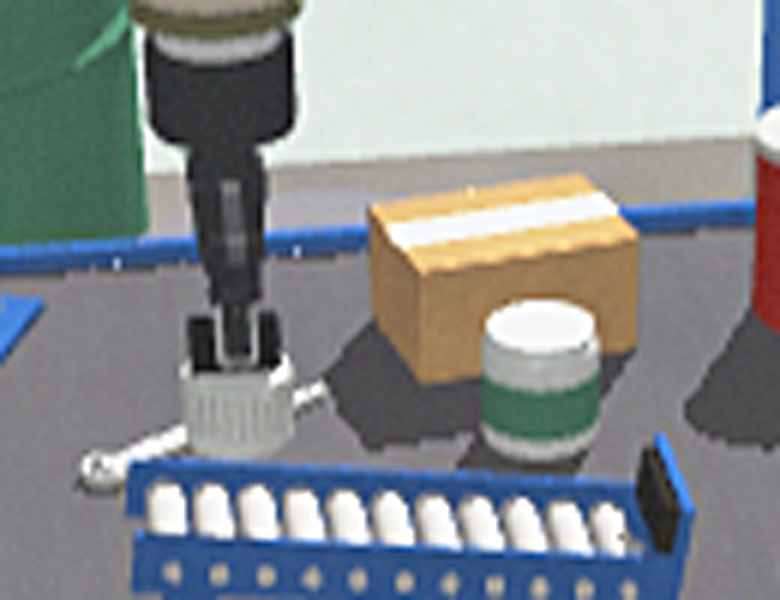

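View pics/t7.png

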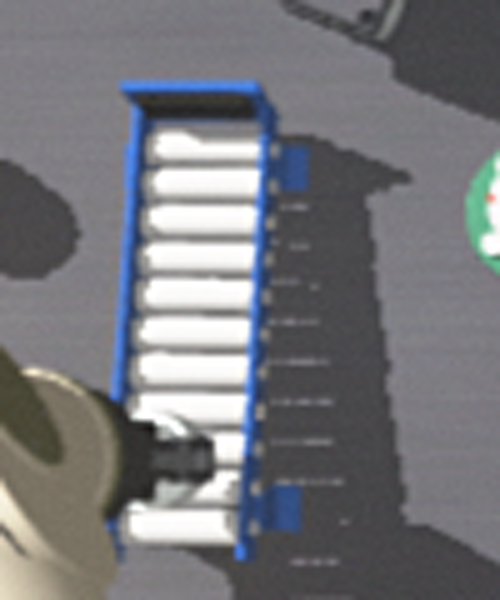

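The cap is held over the upper end, between the rails (cap at crop (235,410) side, (180,465) top). Lowering it.

servo_tool:
  deltas:
    - {"tx": 0.0005, "ty": 0.016, "tz": 0, "turn": 0, "claw": -1}
    - {"tx": 0, "ty": 0.014, "tz": 0, "turn": 0, "claw": -1}
    - {"tx": 0, "ty": 0.008, "tz": 0, "turn": 0, "claw": -1}
    - {"tx": 0, "ty": 0.004, "tz": 0, "turn": 0, "claw": -1}
    - {"tx": 0, "ty": 0, "tz": 0, "turn": 0, "claw": -1}
    - {"tx": 0, "ty": 0, "tz": 0, "turn": 0, "claw": -1}

```text
clock: 19.58
ee_pos: [0.4278, 0.2462, 0.1304]
eef_rot: [-90.0, -0.0, 90.1]
force: [0.8, -0.1, -2.7]
finger_gap: 0.148
```

servo_tool:
  deltas:
    - {"tx": 0, "ty": 0.0015, "tz": 0, "turn": 0, "claw": -1}
    - {"tx": 0, "ty": 0, "tz": 0, "turn": 0, "claw": -1}

```text
clock: 19.75
ee_pos: [0.4277, 0.2465, 0.129]
eef_rot: [-90.0, -0.0, 90.1]
force: [0.4, 0.5, -2.8]
finger_gap: 0.146
```

servo_tool:
  deltas:
    - {"tx": 0, "ty": 0.0015, "tz": 0, "turn": 0, "claw": -1}
    - {"tx": 0, "ty": 0, "tz": 0, "turn": 0, "claw": -1}

```text
clock: 19.92
ee_pos: [0.4275, 0.2464, 0.1272]
eef_rot: [-90.0, -0.0, 90.1]
force: [-0.6, 0.2, -3.0]
finger_gap: 0.144
```

servo_tool:
  deltas:
    - {"tx": 0, "ty": 0.0012, "tz": 0, "turn": 0, "claw": -1}
    - {"tx": 0, "ty": 0, "tz": 0, "turn": 0, "claw": -1}

```text
clock: 20.08
ee_pos: [0.4274, 0.2464, 0.1258]
eef_rot: [-90.0, -0.0, 90.1]
force: [-0.0, 0.1, -2.1]
finger_gap: 0.147
```

servo_tool:
  deltas:
    - {"tx": 0, "ty": 0.0012, "tz": 0, "turn": 0, "claw": -1}
    - {"tx": 0, "ty": 0, "tz": 0, "turn": 0, "claw": -1}

```text
clock: 20.25
ee_pos: [0.4273, 0.2463, 0.1245]
eef_rot: [-90.0, 0.0, 90.1]
force: [-0.1, -0.1, -1.6]
finger_gap: 0.145
```

servo_tool:
  deltas:
    - {"tx": 0, "ty": 0.001, "tz": 0, "turn": 0, "claw": -1}
    - {"tx": 0, "ty": 0, "tz": 0, "turn": 0, "claw": -1}

```text
clock: 20.42
ee_pos: [0.4273, 0.2463, 0.1235]
eef_rot: [-90.0, 0.0, 90.1]
force: [0.4, 0.1, -1.3]
finger_gap: 0.146
```

servo_tool:
  deltas:
    - {"tx": 0, "ty": 0.001, "tz": 0, "turn": 0, "claw": -1}
    - {"tx": 0, "ty": 0, "tz": 0, "turn": 0, "claw": -1}

```text
clock: 20.58
ee_pos: [0.4278, 0.2464, 0.1231]
eef_rot: [-90.0, -0.0, 90.1]
force: [-0.4, -1.4, 0.8]
finger_gap: 0.145
```

servo_tool:
  deltas:
    - {"tx": 0, "ty": 0.0008, "tz": 0, "turn": 0, "claw": -1}
    - {"tx": 0, "ty": 0, "tz": 0, "turn": 0, "claw": -1}

```text
clock: 20.75
ee_pos: [0.4283, 0.2465, 0.123]
eef_rot: [-90.1, -0.0, 90.1]
force: [-0.7, -2.9, 8.7]
finger_gap: 0.144
```

Contact (+8.7 N at TCP z 0.123), so I'll release now and stay still while the cap rolls away.

servo_tool:
  deltas:
    - {"tx": 0, "ty": -0.001, "tz": 0, "turn": 0, "claw": 0.6}
    - {"tx": 0, "ty": 0, "tz": 0, "turn": 0, "claw": 0.6}
    - {"tx": 0, "ty": 0, "tz": 0, "turn": 0, "claw": 0.6}
    - {"tx": 0, "ty": 0, "tz": 0, "turn": 0, "claw": 0.6}
    - {"tx": 0, "ty": -0.005, "tz": 0, "turn": 0, "claw": 0.6}
    - {"tx": 0, "ty": -0.02, "tz": 0, "turn": 0, "claw": 0.6}
    - {"tx": 0, "ty": -0.03, "tz": 0, "turn": 0, "claw": 0.6}
    - {"tx": 0, "ty": -0.03, "tz": 0, "turn": 0, "claw": 0.6}

```text
clock: 21.42
ee_pos: [0.4269, 0.246, 0.2087]
eef_rot: [-89.9, 0.1, 90.1]
force: [0.4, 0.1, 0.6]
finger_gap: 0.799
```

servo_tool:
  deltas:
    - {"tx": 0, "ty": -0.02, "tz": 0, "turn": 0, "claw": 0.6}
    - {"tx": 0, "ty": 0, "tz": 0, "turn": 0, "claw": 0.6}
    - {"tx": 0, "ty": 0, "tz": 0, "turn": 0, "claw": 0.6}
    - {"tx": 0, "ty": 0, "tz": 0, "turn": 0, "claw": 0.6}
    - {"tx": 0, "ty": 0, "tz": 0, "turn": 0, "claw": 0.6}
    - {"tx": 0, "ty": 0, "tz": 0, "turn": 0, "claw": 0.6}
    - {"tx": 0, "ty": 0, "tz": 0, "turn": 0, "claw": 0.6}
    - {"tx": 0, "ty": 0, "tz": 0, "turn": 0, "claw": 0.6}

```text
clock: 22.08
ee_pos: [0.4273, 0.2463, 0.2274]
eef_rot: [-90.0, 0.0, 90.1]
force: [-0.1, -0.2, 1.0]
finger_gap: 0.802
```

```bash
python3 o.py; python3 - <<'E'
from fit import *
f=ctrl.grab_frame("side");crop(f["color"],235,90,365,190,6,"pics/s8.png")
f=ctrl.grab_frame("top");crop(f["color"],190,140,290,260,5,"pics/t8.png")
E
```

```text
22.0833 [0.4273 0.2463 0.2274] [-8.996e+01  2.000e-02  9.010e+01] F [-0.1 -0.2  1. ] T [0.01 0.08 0.02] eff [ -0.  -41.9   0.1 -38.5   0.    0.   -0. ] q [-34.7   2.6  -0.5 103.4   0.   74.   54.8] 0.8024441259741231
```

View pics/s8.png

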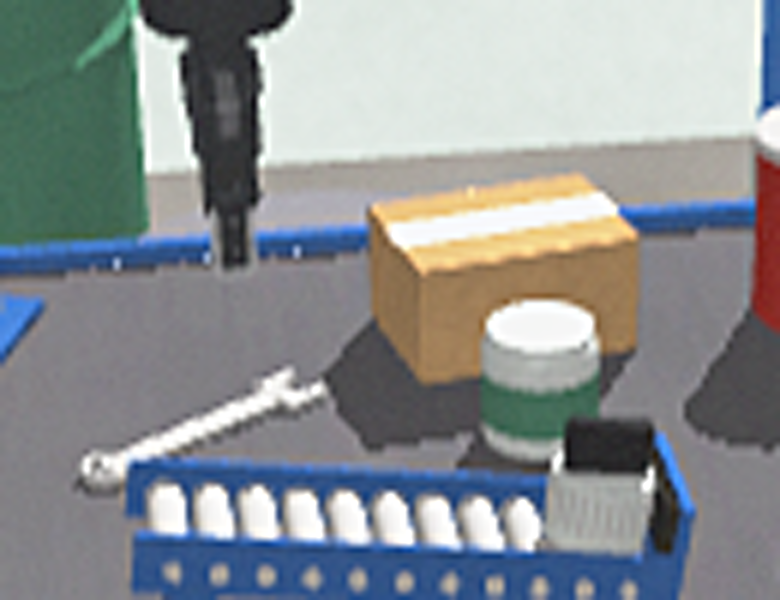

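View pics/t8.png

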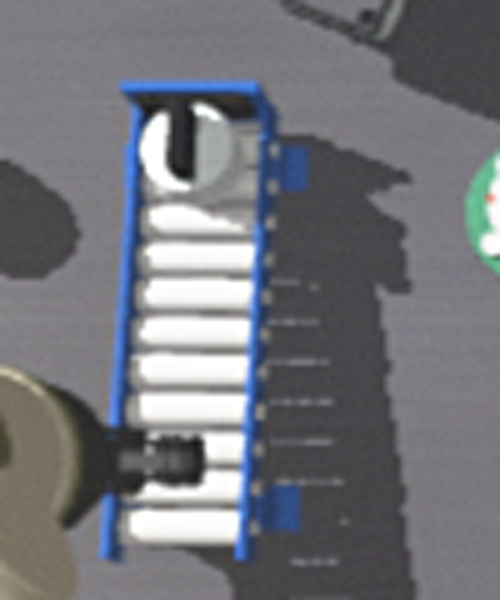

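The cap is already at the lower end (side crop (600,490), top crop (187,150)). I'll wait, then check it's still.

servo_tool:
  deltas:
    - {"tx": 0, "ty": 0, "tz": 0, "turn": 0, "claw": 0.6}
    - {"tx": 0, "ty": 0, "tz": 0, "turn": 0, "claw": 0.6}
    - {"tx": 0, "ty": 0, "tz": 0, "turn": 0, "claw": 0.6}
    - {"tx": 0, "ty": 0, "tz": 0, "turn": 0, "claw": 0.6}
    - {"tx": 0, "ty": 0, "tz": 0, "turn": 0, "claw": 0.6}
    - {"tx": 0, "ty": 0, "tz": 0, "turn": 0, "claw": 0.6}
    - {"tx": 0, "ty": 0, "tz": 0, "turn": 0, "claw": 0.6}
    - {"tx": 0, "ty": 0, "tz": 0, "turn": 0, "claw": 0.6}

```text
clock: 22.85
ee_pos: [0.4274, 0.2464, 0.2279]
eef_rot: [-90.0, -0.0, 90.1]
force: [-0.1, 0.2, -0.4]
finger_gap: 0.801
```

servo_tool:
  deltas:
    - {"tx": 0, "ty": 0, "tz": 0, "turn": 0, "claw": 0.6}
    - {"tx": 0, "ty": 0, "tz": 0, "turn": 0, "claw": 0.6}
    - {"tx": 0, "ty": 0, "tz": 0, "turn": 0, "claw": 0.6}
    - {"tx": 0, "ty": 0, "tz": 0, "turn": 0, "claw": 0.6}
    - {"tx": 0, "ty": 0, "tz": 0, "turn": 0, "claw": 0.6}
    - {"tx": 0, "ty": 0, "tz": 0, "turn": 0, "claw": 0.6}
    - {"tx": 0, "ty": 0, "tz": 0, "turn": 0, "claw": 0.6}
    - {"tx": 0, "ty": 0, "tz": 0, "turn": 0, "claw": 0.6}

```text
clock: 23.52
ee_pos: [0.4274, 0.2464, 0.2279]
eef_rot: [-90.0, -0.0, 90.1]
force: [1.2, 0.5, -0.2]
finger_gap: 0.795
```

```bash
python3 - <<'E'
from fit import *
t1=ctrl.grab_frame("top")["color"]
s=ctrl.grab_frame("side")["color"]
for _ in range(6): ctrl.grab_frame("top")
f=ctrl.grab_frame("top");t2=f["color"]
r=(slice(155,185),slice(212,245)); print("cap diff",cv2.absdiff(t1[r],t2[r]).mean(), cv2.absdiff(t1[60:100,500:540],t2[60:100,500:540]).mean())
cv2.imwrite("pics/t9.png",t2);a=cv2.resize(t2[155:185,205:250],None,fx=10,fy=10,interpolation=cv2.INTER_CUBIC);cv2.imwrite("pics/t9c.png",a);cv2.imwrite("pics/s9.png",s)
E
```

```text
cap diff 1.4599326599326599 1.7345833333333334
```

View pics/t9c.png

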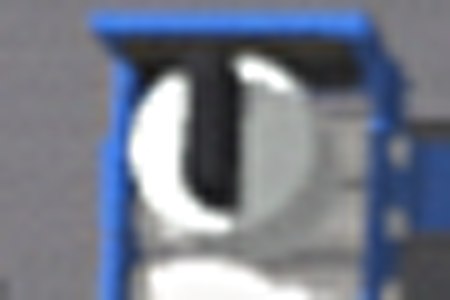

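View pics/s9.png

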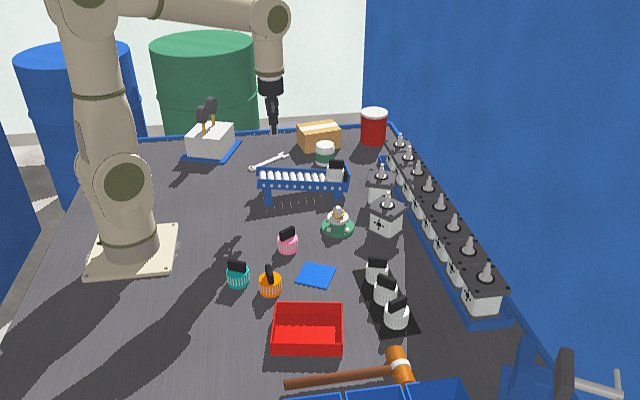

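```bash
python3 - <<'E'
from fit import *
f=ctrl.grab_frame("top"); c=w(f,(226.7,169),.086); print(c)
e=p(f,(c[0],c[1],.086)+np.array([.029,0,0]));print(e)
for l in((130),(313)): print(w(f,(205+l/10-.5,155+14.5-.5),.086))
# stop face position at roller height z~.05..
print(w(f,(228,155+9.0-.5),.045), w(f,(228,155+3.5-.5),.10))
E
```

```text
[0.62349138 0.24590934 0.086     ]
[226.94495882 159.97875249]
[0.62336597 0.27510514 0.086     ]
[0.62361542 0.21703319 0.086     ]
[0.64870286 0.25257133 0.045     ] [0.65609304 0.23919394 0.1       ]
```

```bash
python3 -c "
from bench import ctrl
print(ctrl.close_job())"
```

```text
the job is handed in; nothing more can be done
None
```

The gauged cap was good, so after screwing it on and off again I put it on the roller track, where it rests against the stop. I handed the job in at about 24 s.

- **Gauging:** I set the cap on the gauge with its bar 30° counter-clockwise of the gauge's x axis. It rested about 9.4 mm up, and I turned it clockwise about 180°. Its height stopped falling at the computed home height (TCP 0.0922 m against 0.092 m). The side picture showed the rim on the shoulder, whereas a faulty cap would have stopped at least 3 mm higher. It then unscrewed and lifted off freely.
- **Last checks:** The cap is still against the stop, with no change between frames. Its centre is about y = 0.246 m, against 0.2465 m for the track's middle. The blue mat is empty, and the waiting caps, pumps, mallet, spanner and tin look unmoved. The gripper is clear at z = 0.228 m.
- **One check missing:** I never felt a sharp rotary stop. Over the last 15° or so the height held and the upward force rose to 15.6 N, but the turning torque did not rise. I took "home" from the height and the picture.

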